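# Change the battery of the cordless brow lamp

## Robot

A 6-joint arm with a two-finger parallel gripper is mounted at the origin on the work surface. World frame = base frame: x ahead of the robot, y to its left, z up, the work surface at z = 0. Lengths are in m, angles in rad, forces in N, time in s.
With the tool pointing down it reaches from about 0.25 to 0.775 m from the base axis. Payload 4 kg.
Tool frame: the origin (TCP) lies midway between the tips of the shut fingers; the grasp point (between the pads) lies 19 mm behind it; z points along the fingers, x is the direction in which the jaws open and shut, and the axes are right-handed (so a half turn about z gives the same grasp; the last joint's range is limited). The gripper opens to 94 mm and grips with 3 to 60 N. Pads are 16 mm wide; open, the fingers measure 119 mm over their backs; the gripper's body (75 mm by 177 mm) begins 78 mm behind the grasp point.
Start: joints at [-1.444, 0.087, 1.371, -0, 1.684, -0.103], TCP at [0.125, -0.536, 0.206] pointing down, gripper open.
Joint ranges: [-3.1, 3.1], [-0.76, 2.03], [0.27, 2.55], [-1.08, 4.22], [0.17, 2.65], [-2.57, 2.57]. Speed limits (rad/s): [2.79, 2.79, 3.14, 3.14, 3.14, 3.14].

## Interface

Orientations are given as [roll, pitch, yaw] about the fixed x, y, z axes, in that order (R = Rz(yaw) Ry(pitch) Rx(roll)).
In Python, from bench import robot gives the robot as it stands.
- The arm moves only by the shell command python3 -m handwheel 'ROWS'. ROWS is a JSON object of lists of equal length, an entry for each row: "delta_pos": the shift along the tool's x, y, z in mm, a list of three; "rotation": the turn, a rotation vector about the tool's x, y, z in rad, a list of three; "claw": the closure, from -1 (fully open) to 1 (shut). In form: {"delta_pos": [[tx, ty, tz], ...], "rotation": [[wx, wy, wz], ...], "claw": [claw, ...]}. A call has exactly 8 rows; each row shifts and turns the commanded pose from where the row before left it, along the tool's axes as they then stand; what a row does not reach is not made up. A row lasts 1/8 s, in which the tool goes at most 62.5 mm and 10.7 degrees, less where a joint would pass 70% of its speed; a pose out of reach is approached as far as the arm can. A call with a gripper value outside its range is refused whole. The fingers move at their own pace and stop on an object; the grip force is fixed at half the most. Time passes only in rows, so rows that do not move let the fingers close, or fill a call up. It gives the time, the measured TCP pose, the force and the opening at its end, in the units of the state.
- robot.get_obs(): the state, without advancing time (a new reading comes with each control period).
- robot.snapshot(name): name is "scene" or "top" or "wrist"; returns a dict with "color" (420x560x3 uint8, red, green, blue), "intrinsics" (3x3 intrinsics, pixels), "eye" and "rotation" of the camera in the world. Camera axes: x right, y down, z forward; pixel columns grow to the right and rows downward; lengths in m; the calibration is good to about 2 mm. The wrist camera is an equidistant fisheye: a pixel r from the principal point sees the ray r / f radians off the axis. A picture is of the moment at which its call begins. There is no depth.
- robot.close_job(): hands the job in, once; it reports no verdict.
The state is a dict: "time": time; "joint_positions": joint angles; "qvel": joint speeds; "joint_torque": joint torques, N m; "tool_pos": TCP position; "ee_rot": TCP orientation; "wrist_force": force on the tool from outside, world axes, zero at the start; "wrist_torque": the same for the moment, N m; "width": finger opening in m.
Only numpy, scipy, OpenCV 4.12 (cv2) and the standard library are available. Lean on these libraries where they do the work, as an engineer would, in place of code of your own. Each camera call takes 0.05 s, during which the arm holds its last target.

## Task

Change the lamp's battery for the next client: take the flat pack out of the lamp, plug the charged pack, the one standing in the charger, into the lamp instead, and screw the cap on over it until it is fully home: its thread drops in only when the cap is first turned backwards, then it screws down clockwise. Plug the flat pack and every used pack standing on the worktop into bays of the charger. Leave the bottles, the jar and the brush cup as they are.

Things in the scene. Friction and masses are not known exactly. Their poses are not given: they have to be found in the camera images.
- lamp: the cordless lamp, fixed: a round white base (106 mm across, 36 mm high) with an upright open threaded neck. A flat rear part and two folded LED heads on goosenecks (up to 135 mm high) lie 40 to 250 mm behind the neck on the lamp's +x side, up to 230 mm to either side. Origin: on the worktop under the neck's axis, z up
- lamp_socket (a point): centre of the bottom of the lamp's rectangular socket, 14 mm above the worktop, lamp's axes. The hole is 35 (x) by 47 mm (y), 22 mm deep; its mouth, 36 mm above the worktop, is at the foot of the round neck, which is 58 mm wide inside with its rim 62 mm above the worktop: a plugged pack stands 30 mm out of the neck
- lamp_shoulder (a point): neck axis at the flat shoulder round the neck, 36 mm above the worktop; the cap is home when its skirt sits on it. The neck is 65 mm across; its right-hand thread (74 mm across) has three starts and 27 mm of sink per turn. After the drop into the gaps, 130 to 170 degrees clockwise bring the cap home
- lamp_thread_top (a point): neck axis at the thread's level top, 59 mm above the worktop. Three entry gaps of 36 degrees, a third of a turn apart, break this top. A 5 mm high stop beside each gap blocks a cap turned clockwise on the top; turned anticlockwise (seen from above) its lugs reach the gaps within 120 degrees and drop 6 to 9 mm; over a gap they have 15 to 20 degrees of play
- cap: grey screw cap, a hollow cup 82 mm across, 62 mm high, open below, about 0.19 kg. Origin: centre of the skirt's lower edge, z up. Its three inner lugs cannot be seen and its yaw does not tell where they are. On the neck its origin is 55 mm above the worktop (60 on the stops) with the lugs on the thread's top, 46 to 49 mm when dropped into the gaps, 36 mm when home
- cap_knob (a point): centre of the round fluted knob on top of the cap, 75.5 mm above the cap's lower edge: 43 mm across, 27 mm high, the place to grip from above at any yaw. On the neck the cap has 1.2 mm of sideways play; it sinks only if pressed or let go
- charger: grey charger block, fixed to the worktop, 75 (x) by 260 (y) by 36 mm high with a 22 mm high part behind it to x = +65 mm; four equal rectangular bays in a row along y. Origin: centre of the block's underside, z up
- bay0 (a point): centre of the bottom of the +y end bay, where the charged pack stands at the start, 14 mm above the worktop, with the charger's axes; hole 35 mm (x) by 47 mm (y), 22 mm deep, open above, bays 60 mm apart
- bay1 (a point): centre of the bottom of the second bay from the +y end, 14 mm above the worktop, with the charger's axes; hole 35 mm (x) by 47 mm (y), 22 mm deep, open above, bays 60 mm apart
- bay2 (a point): centre of the bottom of the third bay from the +y end, 14 mm above the worktop, with the charger's axes; hole 35 mm (x) by 47 mm (y), 22 mm deep, open above, bays 60 mm apart
- bay3 (a point): centre of the bottom of the -y end bay, 14 mm above the worktop, with the charger's axes; hole 35 mm (x) by 47 mm (y), 22 mm deep, open above, bays 60 mm apart
- pack_charged: the charged pack, in bay0 of the charger at the start: black battery pack, an upright block 32 (x) by 44 (y) by 78 mm high, about 0.22 kg; its lowest 4 mm is a plug foot 28 by 40 mm. Origin: centre of its underside, z up. A half turn about z makes no difference. It is best gripped from above across its 32 mm width, near the top
- pack_flat: the flat pack, plugged into the lamp's socket at the start: same shape as the charged pack
- pack_used0: a used pack standing on the worktop at the start, at any yaw; from one to three of these are present: black battery pack, an upright block 32 (x) by 44 (y) by 78 mm high, about 0.22 kg; its lowest 4 mm is a plug foot 28 by 40 mm. Origin: centre of its underside, z up. A half turn about z makes no difference. It is best gripped from above across its 32 mm width, near the top
- pack_used1: a used pack standing on the worktop at the start, at any yaw; from one to three of these are present: same shape as the charged pack
- pack_used2: a used pack standing on the worktop at the start, at any yaw; from one to three of these are present: same shape as the charged pack
- dropper_bottle: bystander: amber dropper bottle, 40 mm across, 106 mm high; origin at the centre of its underside
- pump_bottle: bystander: green pump bottle, 60 mm across, 148 mm high; origin at the centre of its underside
- cream_jar: bystander: white jar with lid, 64 mm across, 45 mm high; origin at the centre of its underside
- brush_cup: bystander: black cup with four brushes in it, 76 mm across, about 185 mm high; origin at the centre of its underside

How it is judged:
By the outcome, as a careful person would: the job done as asked, in the order asked, and still so for the second after the job is handed in, with the robot touching nothing.
Of pack_used0, pack_used1, pack_used2 only 1 to 3 are there at a start; the rules pass over those that are not, and their reading is None.
At some moment in a run one of cap may be knocked a few centimetres aside while the robot is not near it.
It also fails if it takes over 210 s, if anything falls off the work surface, if the arm or the gripper's body presses on something with over 40 N, if the wrist force passes 120 N, or if a joint passes its speed limit or range.

## Working session

There is one attempt and no reset: what is moved stays moved. The work goes in short steps, Python scripts to look and compute and a shell command to move; the robot and the scene stay as the last step left them, time stands still between calls to the robot, and variables do not carry over. Pictures are saved under pics/ and viewed, and the job is handed in when it is done.

```bash
mkdir -p pics; ls; python3 - <<'E'
from bench import robot
import cv2
o=robot.get_obs(); print(o)
for n in("scene","top","wrist"):
    s=robot.snapshot(n); cv2.imwrite(f"pics/{n}0.png",s["color"][:,:,::-1]); print(n,s["intrinsics"].tolist(),s["eye"],s["rotation"].tolist())
E
```

```text
pics
{'time': 0.0, 'joint_positions': array([-1.44414415e+00,  8.79301309e-02,  1.37224777e+00, -3.96879999e-05,
        1.68358440e+00, -1.03134177e-01]), 'qvel': array([ 0.00096986, -0.00244097,  0.00026119,  0.00018074, -0.00104431,
        0.00030278]), 'joint_torque': array([-6.20433493e-04, -3.40180349e+01, -3.02432477e+01,  7.16757914e-02,
        3.30715394e-02, -1.81300757e-04]), 'tool_pos': array([ 0.12516735, -0.53500567,  0.20432106]), 'ee_rot': array([-3.14140852e+00,  2.16218536e-03, -1.34101420e+00]), 'wrist_force': array([0.02048077, 0.53373215, 0.80060472]), 'wrist_torque': array([-0.03649746, -0.0213628 , -0.04588079]), 'width': 0.09418050812102995}
scene [[471.72293996971774, 0.0, 284.723483166782], [0.0, 471.72293996971774, 214.14965170806957], [0.0, 0.0, 1.0]] [1.11618596 0.31262309 1.16998   ] [-2.5933238609514397, 0.0010061267890331127, 2.0157781937976695]
top [[461.412306893202, 0.0, 274.2386798783815], [0.0, 461.412306893202, 216.03415571133203], [0.0, 0.0, 1.0]] [ 0.37384963 -0.00179251  1.55922978] [-3.0553778390994184, -0.003237958299305843, -1.5648798535151027]
wrist [[325.19226210127806, 0.0, 285.0876661560151], [0.0, 325.19226210127806, 210.50756685806743], [0.0, 0.0, 1.0]] [ 0.19805765 -0.51833888  0.3841494 ] [2.883141091866767, 0.00043520865994040037, -1.3400335655488684]
```

View pics/top0.png

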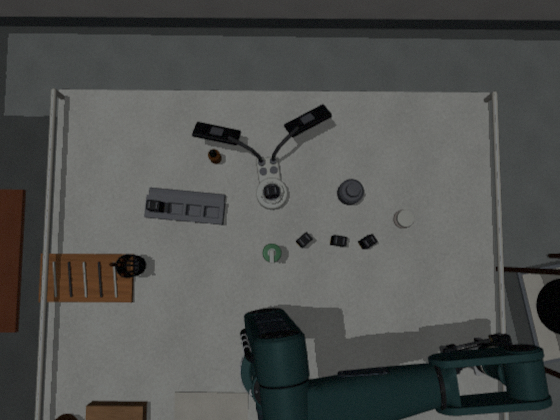

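View pics/scene0.png

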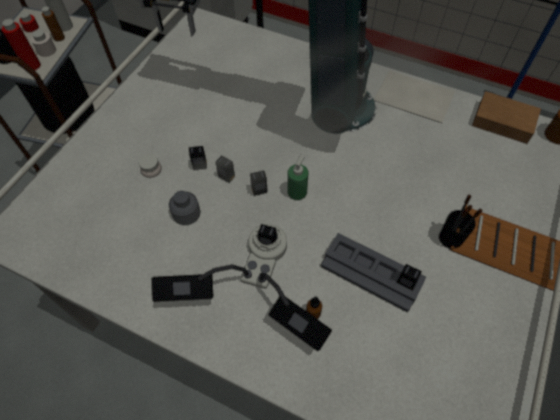

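View pics/wrist0.png

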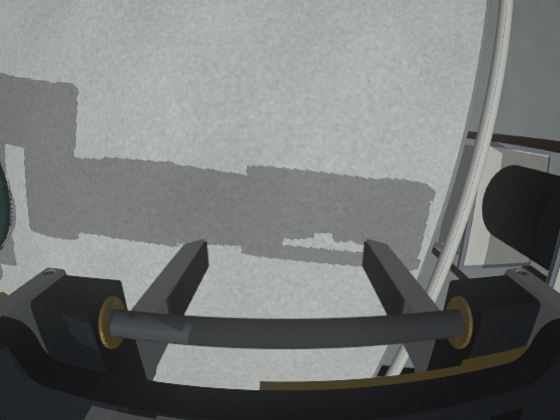

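```bash
cat > h.py <<'E'
import numpy as np,cv2
from scipy.spatial.transform import Rotation as R
from bench import robot
def snap(n,save=None,crop=None,zoom=1):
    s=robot.snapshot(n)
    if save:
        im=s["color"][:,:,::-1]
        if crop: a,b,c,d=crop; im=im[b:d,a:c]
        if zoom!=1: im=cv2.resize(im,None,fx=zoom,fy=zoom,interpolation=cv2.INTER_CUBIC)
        cv2.imwrite(f"pics/{save}.png",im)
    return s
def ray(s,u,v,fish=False):
    K=s["intrinsics"]; x=(u-K[0][2])/K[0][0]; y=(v-K[1][2])/K[1][1]
    if fish:
        r=np.hypot(x,y); d=np.array([x/r*np.sin(r),y/r*np.sin(r),np.cos(r)]) if r>1e-9 else np.array([0,0,1.])
    else: d=np.array([x,y,1.])
    return R.from_euler("xyz",s["rotation"]).as_matrix()@d
def at(s,u,v,z,fish=False):
    d=ray(s,u,v,fish); e=np.array(s["eye"]); return e+d*(z-e[2])/d[2]
def proj(s,p,fish=False):
    K=s["intrinsics"]; c=R.from_euler("xyz",s["rotation"]).as_matrix().T@(np.array(p)-np.array(s["eye"]))
    if fish:
        t=np.arctan2(np.hypot(c[0],c[1]),c[2]); n=np.hypot(c[0],c[1]); q=c[:2]/n*t
    else: q=c[:2]/c[2]
    return K[0][0]*q[0]+K[0][2],K[1][1]*q[1]+K[1][2]
def go(p,yaw,claw=None):
    """print moves to TCP p (m), tool down with jaw yaw"""
    o=robot.get_obs(); q=o["tool_pos"]; e=o["ee_rot"]
    R0=R.from_euler("xyz",e); 
    best=None
    for k in(0,np.pi):
        R1=R.from_euler("xyz",[np.pi,0,yaw+k]); rv=(R0.inv()*R1).as_rotvec()
        if best is None or np.linalg.norm(rv)<np.linalg.norm(best): best=rv
    d=R0.inv().apply(np.array(p)-q)*1000
    d1=(R0*R.from_rotvec(best)).inv().apply(np.array(p)-q)*1000
    print("cur",np.round(q,4),np.round(e,3),"F",np.round(o["wrist_force"],1),"w",round(o["width"],4),"t",round(o["time"],2),"j6",round(o["joint_positions"][5],2))
    print(" shift(before rot)",np.round(d,1)," shift(after rot)",np.round(d1,1)," rotvec",np.round(best,3))
E
python3 - <<'E'
from h import *
snap("top","topA",(140,90,420,280),2.8)
snap("scene","scA",(130,130,460,360),2.4)
E
```

```text
(no output)
```

View pics/topA.png

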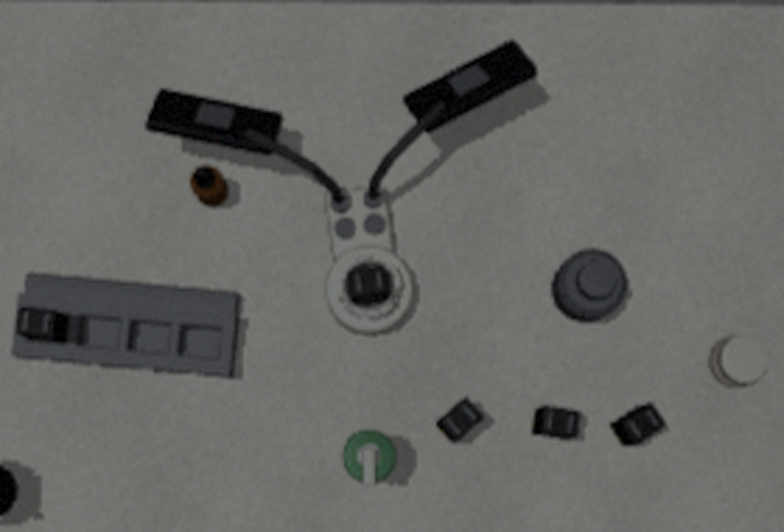

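View pics/scA.png

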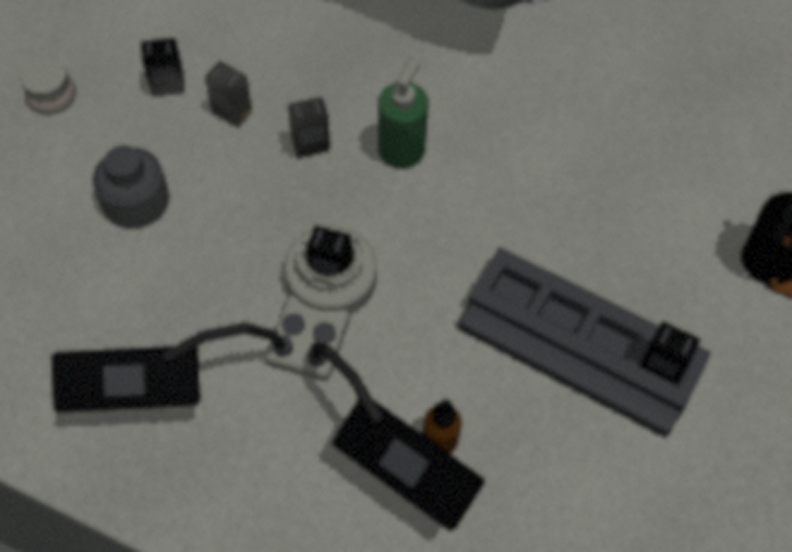

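```bash
python3 - <<'E'
from h import *
s=snap("top")
def A(n,X,Y,z): print(n,np.round(at(s,140+X/2.8,90+Y/2.8,z),4))
A("lamp pack top",368,284,.092);A("charged top",42,322,.092)
A("lamp base",371,288,.036)
A("bay1",101,332,.036);A("bay2",150,337,.036);A("bay3",202,342,.036)
A("used a",460,419,.078);A("used b",557,422,.078);A("used c",638,424,.078)
A("cap knob top",600,281,.089);A("cap body",590,286,.062)
A("pump",369,456,.148);A("jar",741,360,.045);A("chg c0",13,356,.036);A("chg c1",236,375,.036);A("cup",0,490,.1);A("dropper",208,180,.1)
t=snap("scene")
def B(n,X,Y,z): print(n,np.round(at(t,130+X/2.4,130+Y/2.4,z),4))
B("lamp pack top",330,243,.092);B("charged top",672,337,.092);B("a",308,107,.078);B("b",228,78,.078);B("c",160,51,.078);B("knob top",126,158,.089)
E
```

```text
lamp pack top [0.5798 0.0037 0.092 ]
charged top [0.5337 0.3755 0.092 ]
lamp base [5.829e-01 3.000e-04 3.600e-02]
bay1 [0.5283 0.3197 0.036 ]
bay2 [0.5228 0.2616 0.036 ]
bay3 [0.5172 0.1999 0.036 ]
used a [ 0.4265 -0.1027  0.078 ]
used b [ 0.4237 -0.2139  0.078 ]
used c [ 0.422  -0.3067  0.078 ]
cap knob top [ 0.5854 -0.2627  0.089 ]
cap body [ 0.5833 -0.2557  0.062 ]
pump [0.3831 0.0012 0.148 ]
jar [ 0.499  -0.4357  0.045 ]
chg c0 [0.4992 0.423  0.036 ]
chg c1 [0.4783 0.1591 0.036 ]
cup [0.3429 0.4152 0.1   ]
dropper [0.6978 0.1879 0.1   ]
lamp pack top [0.5892 0.0101 0.092 ]
charged top [0.5365 0.3813 0.092 ]
a [ 0.4275 -0.1006  0.078 ]
b [ 0.4305 -0.2079  0.078 ]
c [ 0.43  -0.304  0.078]
knob top [ 0.5884 -0.2519  0.089 ]
```

```bash
python3 - <<'E'
from h import *
go([.34,-.22,.30],-1.57)
E
```

```text
cur [ 0.1253 -0.5354  0.2052] [-3.142  0.    -1.341] F [-0.7  0.8  0.5] w 0.0942 t 0.35 j6 -0.1
 shift(before rot) [-258.3 -280.9  -94.6]  shift(after rot) [-315.3 -215.   -94.8]  rotvec [0.    0.    0.229]
```

```bash
python3 -m handwheel '{"delta_pos":[[-17,-20,-45],[-40,-43,-20],[-40,-43,-15],[-40,-43,-15],[-40,-43,0],[-40,-43,0],[-41,-46,0],[0,0,0]],"rotation":[[0,0,0],[0,0,0],[0,0,0],[0,0,0],[0,0,0],[0,0,0],[0,0,0],[0,0,0.18]],"claw":[-1,-1,-1,-1,-1,-1,-1,-1]}'; python3 - <<'E'
from h import *
s=snap("wrist","w1"); print(robot.get_obs()["tool_pos"],s["eye"])
for p in ([.4265,-.1017,.078],[.427,-.211,.078],[.426,-.305,.078],[.587,-.257,.089],[.58,.004,.092]): print(proj(s,p,True))
E
```

```text
time: 1.35
tool_pos: [0.3421, -0.2166, 0.301]
ee_rot: [-3.14, -0.0, -1.517]
wrist_force: [0.2, -0.8, 0.6]
width: 0.094
[ 0.34126197 -0.21821983  0.30081843] [ 0.4164734  -0.21257992  0.48079529]
(np.float64(196.66175477834005), np.float64(116.36794172660747))
(np.float64(283.8557557906755), np.float64(118.43271226160589))
(np.float64(359.18630545149426), np.float64(124.8717588129487))
(np.float64(328.5276791791189), np.float64(-3.4427766236323407))
(np.float64(126.2615308215691), np.float64(5.641247085156607))
```

View pics/w1.png

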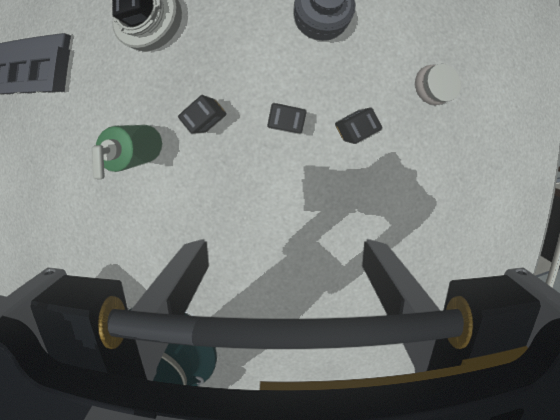

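```bash
python3 - <<'E'
from h import *
snap("wrist","w1z",(165,80,395,150),3.4)
E
```

```text
(no output)
```

View pics/w1z.png

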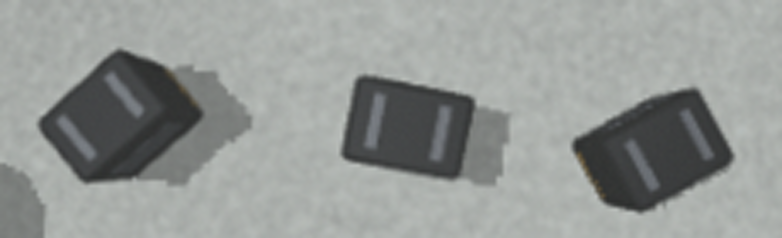

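```bash
python3 - <<'E'
from h import *
s=snap("wrist")
for n,p,q in(("a",(126,94),(75,138)),("b",(374,121),(441,133)),("c",(643,165),(697,135))):
    P,Q=[at(s,165+x/3.4,80+y/3.4,.078,True) for x,y in(p,q)]
    d=Q-P; th=np.arctan2(d[1],d[0]); x=(th-np.pi/2); x=(x+np.pi/2)%np.pi-np.pi/2
    print(n,np.round((P+Q)/2,4),"sep",round(np.linalg.norm(d),4),"jaw yaw",round(x,3))
E
```

```text
a [ 0.4277 -0.1016  0.078 ] sep 0.0252 jaw yaw 0.71
b [ 0.4268 -0.2149  0.078 ] sep 0.0245 jaw yaw -0.126
c [ 0.4256 -0.3113  0.078 ] sep 0.0236 jaw yaw 0.587
```

```bash
python3 - <<'E'
from h import *
go([.48,.01,.28],-1.57)
E
python3 -m handwheel '{"delta_pos":[[-30,-30,0],[-35,-20,0],[-35,-20,0],[-35,-20,5],[-35,-20,5],[-35,-20,10],[-20,-10,0],[0,0,0]],"rotation":[[0,0,0],[0,0,0],[0,0,0],[0,0,0],[0,0,0],[0,0,0],[0,0,0.05],[0,0,0]],"claw":[-1,-1,-1,-1,-1,-1,-1,-1]}'; python3 - <<'E'
from h import *
go([.48,.01,.28],-1.57)
s=snap("wrist","w2"); print(s["eye"],robot.get_obs()["tool_pos"])
for p in ([.58,.004,.092],[.59,.01,.092]): print(proj(s,p,True))
E
```

```text
cur [ 0.3403 -0.2199  0.3006] [-3.141 -0.    -1.517] F [ 0.2 -1.1  0.3] w 0.0936 t 1.5 j6 0.8
 shift(before rot) [-222.1 -151.9   20.5]  shift(after rot) [-229.8 -139.9   20.6]  rotvec [-0.    -0.     0.053]
time: 2.5
tool_pos: [0.4689, 0.0112, 0.2799]
ee_rot: [3.14, -0.0, -1.568]
wrist_force: [1.4, -0.4, -0.8]
width: 0.0942
cur [0.4689 0.0112 0.2799] [ 3.14  -0.    -1.568] F [ 1.4 -0.4 -0.8] w 0.0942 t 2.5 j6 1.47
 shift(before rot) [  1.2 -11.1  -0.1]  shift(after rot) [  1.2 -11.1  -0.1]  rotvec [ 0.001 -0.     0.002]
[0.54394783 0.01146394 0.45952998] [0.46876115 0.01046203 0.28025437]
(np.float64(291.52390828349553), np.float64(94.32621098925084))
(np.float64(286.1621883068312), np.float64(85.55262232570924))
```

View pics/w2.png

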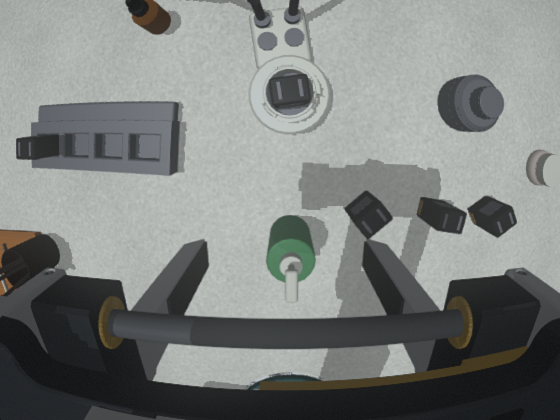

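```bash
python3 - <<'E'
from h import *
snap("wrist","w2z",(240,45,340,145),6)
snap("wrist","w2c",(10,90,200,185),4)
E
```

```text
(no output)
```

View pics/w2z.png

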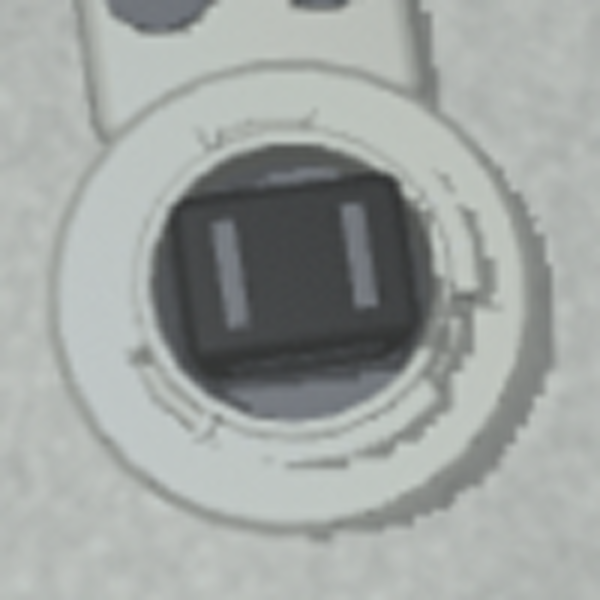

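View pics/w2c.png

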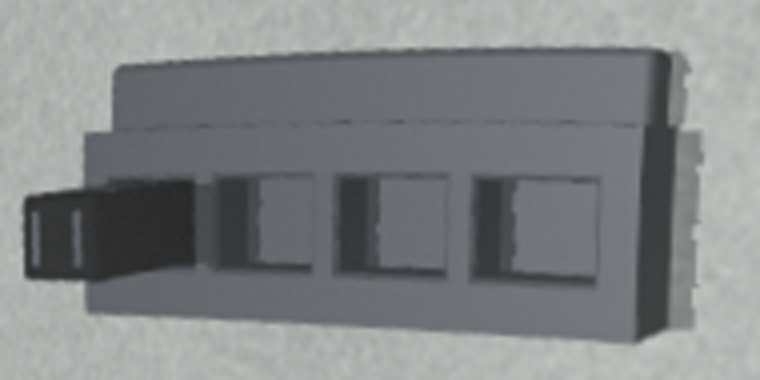

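```bash
python3 - <<'E'
from h import *
s=snap("wrist")
f=lambda x,y,z: at(s,240+x/6,45+y/6,z,True)
P,Q=f(228,273,.092),f(360,255,.092); d=Q-P
print((P+Q)/2,np.linalg.norm(d),np.arctan2(d[1],d[0])+np.pi/2)
print("base",f(290,297,.036),[np.linalg.norm(f(a,b,.036)-f(c,e,.036)) for a,b,c,e in((55,297,525,297),(290,62,290,533))])
print("rim",f(293,283,.062),np.linalg.norm(f(150,283,.062)-f(440,283,.062)))
go([.5827,.0025,.15],.137)
E
```

```text
[0.58611403 0.00510679 0.092     ] 0.024772052247388435 0.14300527972996835
base [0.58529122 0.00520787 0.036     ] [np.float64(0.10103830113480772), np.float64(0.10395619402824674)]
rim [0.58561163 0.00490568 0.062     ] 0.058348974019373195
cur [0.4686 0.01   0.2807] [-3.141e+00 -1.000e-03 -1.572e+00] F [ 0.3 -0.1 -1. ] w 0.094 t 2.7 j6 1.47
 shift(before rot) [   7.3 -114.1  130.8]  shift(after rot) [-112.   -23.   130.7]  rotvec [-1.000e-03 -0.000e+00  1.433e+00]
```

```bash
sed -i 's/    for k in(0,np.pi):/    j1=np.arctan2(p[1],p[0])\n    for k in(0,np.pi,-np.pi):\n        if abs((j1-yaw-k))>2.5: continue/; s/; rv=(R0.inv/; dy=(yaw+k-e[2]); rv=R0.inv().apply([0,0,dy]) if abs(dy)<=4.2 else np.ones(3)*9; rvx=(R0.inv/' h.py
python3 -m handwheel '{"delta_pos":[[3.5,-57,5],[3.5,-57,5],[0,0,15],[0,0,15],[0,0,10],[0,0,10],[0,0,0],[0,0,0]],"rotation":[[0,0,0],[0,0,0],[0,0,-0.18],[0,0,-0.18],[0,0,-0.18],[0,0,-0.18],[0,0,-0.18],[0,0,-0.18]],"claw":[-1,-1,-1,-1,-1,-1,-1,-1]}'; python3 - <<'E'
from h import *
go([.5858,.005,.13],.143)
E
```

```text
time: 3.7
tool_pos: [0.5825, 0.0029, 0.2205]
ee_rot: [3.141, -0.0, -0.486]
wrist_force: [-0.3, -0.4, -0.2]
width: 0.0942
cur [0.5825 0.0029 0.2205] [ 3.141 -0.    -0.486] F [-0.3 -0.4 -0.2] w 0.0942 t 3.7 j6 0.39
 shift(before rot) [ 1.9 -3.5 90.5]  shift(after rot) [ 3.6 -1.7 90.5]  rotvec [ 0.     0.    -0.629]
```

```bash

python3 -m handwheel '{"delta_pos":[[0,0,10],[0,0,10],[0,0,15],[0,0,15],[3.6,-1.7,20],[0,0,20],[0,0,0],[0,0,0]],"rotation":[[0,0,-0.157],[0,0,-0.157],[0,0,-0.157],[0,0,-0.158],[0,0,0],[0,0,0],[0,0,0],[0,0,0]],"claw":[-1,-1,-1,-1,-1,-1,-1,-1]}'; python3 - <<'E'
from h import *
go([.5858,.005,.066],.143)
snap("wrist","w3")
E
```

```text
time: 4.7
tool_pos: [0.5865, 0.0062, 0.131]
ee_rot: [3.141, -0.001, 0.137]
wrist_force: [-0.2, 0.3, 1.3]
width: 0.0938
cur [0.5865 0.0062 0.131 ] [ 3.141e+00 -1.000e-03  1.370e-01] F [-0.2  0.3  1.3] w 0.0938 t 4.7 j6 -0.22
 shift(before rot) [-0.9  1.  65. ]  shift(after rot) [-0.9  1.  65. ]  rotvec [ 0.     0.    -0.006]
```

View pics/w3.png

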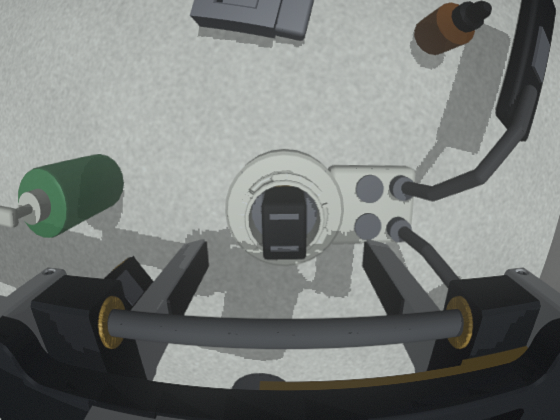

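```bash

python3 -m handwheel '{"delta_pos":[[0,0,0],[0,0,10],[0,0,15],[0,0,15],[0,0,15],[0,0,10],[0,0,0],[0,0,0]],"rotation":[[0,0,0],[0,0,0],[0,0,0],[0,0,0],[0,0,0],[0,0,0],[0,0,0],[0,0,0]],"claw":[-0.3,-0.3,-0.3,-0.3,-0.3,-0.3,-0.3,-0.3]}'; python3 - <<'E'
from h import *
go([.5858,.005,.066],.143)
snap("wrist","w4")
E
```

```text
time: 5.75
tool_pos: [0.5865, 0.0065, 0.066]
ee_rot: [3.141, -0.001, 0.138]
wrist_force: [-0.0, -0.5, 1.0]
width: 0.0608
cur [0.5865 0.0065 0.066 ] [ 3.141e+00 -1.000e-03  1.380e-01] F [-0.  -0.5  1. ] w 0.0608 t 5.75 j6 -0.22
 shift(before rot) [-0.9  1.3 -0. ]  shift(after rot) [-0.9  1.3 -0. ]  rotvec [ 0.     0.    -0.005]
```

View pics/w4.png

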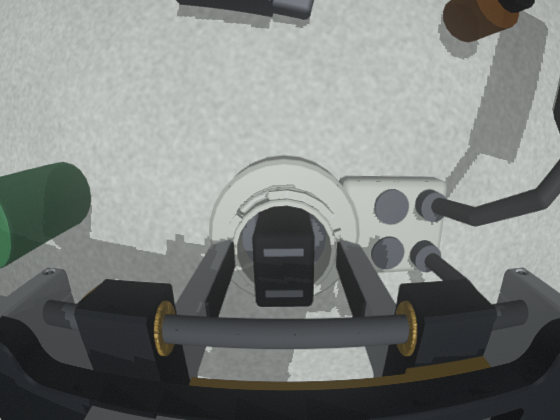

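```bash

python3 -m handwheel '{"delta_pos":[[0,1,0],[0,0,0],[0,0,0],[0,0,0],[0,0,0],[0,0,0],[0,0,0],[0,0,0]],"rotation":[[0,0,0],[0,0,0],[0,0,0],[0,0,0],[0,0,0],[0,0,0],[0,0,0],[0,0,0]],"claw":[0.6,0.6,0.6,0.6,0.6,0.6,0.6,0.6]}'; python3 - <<'E'
from h import *
go([.5858,.005,.066],.143)
E
```

```text
time: 6.8
tool_pos: [0.5862, 0.0055, 0.0656]
ee_rot: [3.141, -0.0, 0.138]
wrist_force: [-0.6, -0.7, 0.9]
width: 0.0316
cur [0.5862 0.0055 0.0656] [ 3.141 -0.     0.138] F [-0.6 -0.7  0.9] w 0.0316 t 6.8 j6 -0.23
 shift(before rot) [-0.5  0.4 -0.4]  shift(after rot) [-0.5  0.4 -0.4]  rotvec [ 0.     0.    -0.005]
```

```bash

python3 -m handwheel '{"delta_pos":[[0,0,-8],[0,0,-10],[0,0,-15],[0,0,-20],[0,0,-25],[0,0,-30],[0,0,-30],[0,0,0]],"rotation":[[0,0,0],[0,0,0],[0,0,0],[0,0,0],[0,0,0],[0,0,0],[0,0,0],[0,0,0]],"claw":[0.6,0.6,0.6,0.6,0.6,0.6,0.6,0.6]}'; python3 - <<'E'
from h import *
go([.52,.24,.25],-.09)
snap("wrist","w5")
E
```

```text
time: 7.8
tool_pos: [0.5881, 0.0054, 0.2078]
ee_rot: [3.14, -0.008, 0.138]
wrist_force: [0.6, 0.0, -2.4]
width: 0.0317
cur [0.5881 0.0054 0.2078] [ 3.14  -0.008  0.138] F [ 0.6  0.  -2.4] w 0.0317 t 7.8 j6 -0.23
 shift(before rot) [ -34.8 -241.7  -42.9]  shift(after rot) [ -88.5 -227.5  -43.3]  rotvec [-0.002 -0.     0.228]
```

View pics/w5.png

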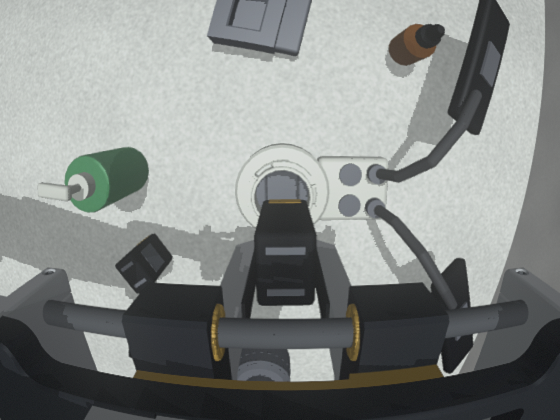

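```bash
python3 -m handwheel '{"delta_pos":[[0,0,-30],[-10,-40,-20],[-10,-40,0],[-20,-40,0],[-20,-30,0],[0,0,0],[0,0,0],[0,0,0]],"rotation":[[0,0,0],[0,0,0],[0,0,0],[0,0,0],[0,0,0],[0,0,0.12],[0,0,0.108],[0,0,0]],"claw":[0.6,0.6,0.6,0.6,0.6,0.6,0.6,0.6]}'; python3 - <<'E'
from h import *
go([.525,.32,.25],-.09)
s=snap("wrist","w6")
print(s["eye"],[proj(s,p,True) for p in([.52,.2,.036],[.53,.38,.036])])
E
```

```text
time: 8.85
tool_pos: [0.5054, 0.1458, 0.2516]
ee_rot: [3.141, 0.003, -0.088]
wrist_force: [-0.2, -0.2, -1.9]
width: 0.0318
cur [0.5054 0.1458 0.2516] [ 3.141e+00  3.000e-03 -8.800e-02] F [-0.2 -0.2 -1.9] w 0.0318 t 8.85 j6 0.26
 shift(before rot) [   4.2 -175.2    1.4]  shift(after rot) [   3.9 -175.2    1.4]  rotvec [ 0.    -0.     0.002]
[0.5125659  0.22045262 0.43119161] [(np.float64(293.01961746365527), np.float64(141.4505196912756)), (np.float64(288.21216801932434), np.float64(-0.20137773738971987))]
```

View pics/w6.png

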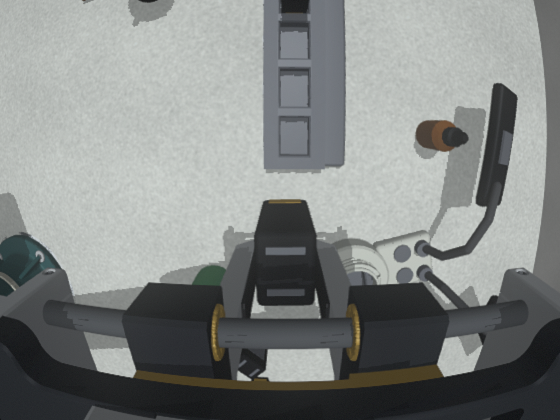

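```bash
python3 - <<'E'
from h import *
s=snap("wrist","w6z",(255,15,355,175),5)
E
```

```text
(no output)
```

View pics/w6z.png

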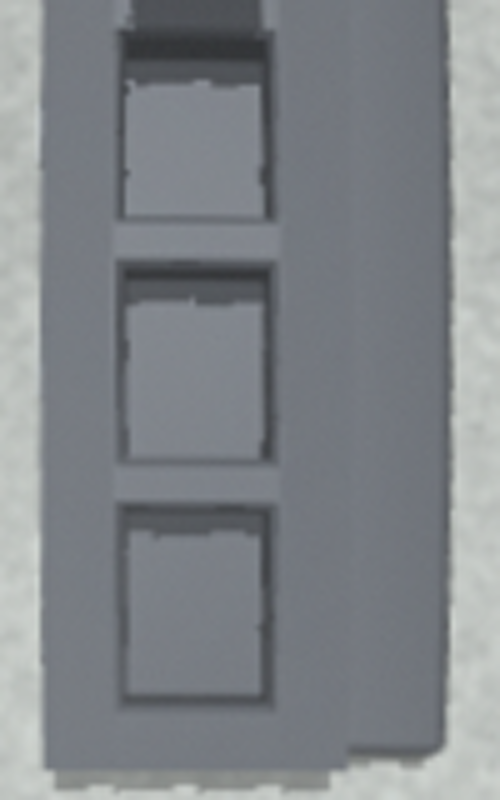

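```bash
python3 - <<'E'
from h import *
s=snap("wrist")
f=lambda x,y,z=.036: at(s,255+x/5,15+y/5,z,True)
C=[]
for n,x0,x1,y0,y1 in(("b1",119.5,273,32,221),("b2",117.5,275,262,463),("b3",118,274,506,706)):
    P=[f(x0,y0),f(x1,y0),f(x1,y1),f(x0,y1)]; c=sum(P)/4; C.append(c)
    print(n,np.round(c,4),"wx",np.round([np.linalg.norm(P[0]-P[1]),np.linalg.norm(P[3]-P[2])],4),"wy",np.round([np.linalg.norm(P[0]-P[3]),np.linalg.norm(P[1]-P[2])],4))
d=C[0]-C[2]; print(np.linalg.norm(d),"yaw",np.arctan2(-d[0],d[1]))
e=f(48,15)-f(44,765); print("edge yaw",np.arctan2(-e[0],e[1]), "edge", f(44,765),f(347,765))
E
```

```text
b1 [0.5331 0.3254 0.036 ] wx [0.0372 0.0368] wy [0.0494 0.0495]
b2 [0.5278 0.2657 0.036 ] wx [0.0378 0.0378] wy [0.0497 0.0498]
b3 [0.5226 0.2061 0.036 ] wx [0.0375 0.038 ] wy [0.0488 0.0489]
0.11970596336282897 yaw -0.08767225788552516
edge yaw -0.09395791298233873 edge [0.48218599 0.17057021 0.036     ] [0.55636941 0.1642469  0.036     ]
```

```bash
python3 - <<'E'
from h import *
go([.5331,.3254,.10],-.088)
E
```

```text
cur [0.5059 0.1457 0.2525] [ 3.141e+00  2.000e-03 -8.900e-02] F [-0.8 -0.7 -3. ] w 0.0319 t 9.0 j6 0.26
 shift(before rot) [  11.4 -181.5  152.4]  shift(after rot) [  11.6 -181.5  152.4]  rotvec [-0.     0.    -0.001]
```

```bash
python3 -m handwheel '{"delta_pos":[[3,-40,0],[4,-50,10],[4,-50,30],[0,-40,40],[0,-1.5,50],[0,0,22],[0,0,0],[0,0,0]],"rotation":[[0,0,0],[0,0,0],[0,0,0],[0,0,0],[0,0,0],[0,0,0],[0,0,0],[0,0,0]],"claw":[0.6,0.6,0.6,0.6,0.6,0.6,0.6,0.6]}'; python3 - <<'E'
from h import *
go([.5331,.3254,.10],-.088)
E
```

```text
time: 10.0
tool_pos: [0.5344, 0.3258, 0.1029]
ee_rot: [-3.14, -0.002, -0.09]
wrist_force: [0.4, -0.3, -2.4]
width: 0.032
cur [0.5344 0.3258 0.1029] [-3.14e+00 -2.00e-03 -9.00e-02] F [ 0.4 -0.3 -2.4] w 0.032 t 10.0 j6 0.55
 shift(before rot) [-1.2  0.5  2.9]  shift(after rot) [-1.2  0.5  2.9]  rotvec [ 0.    -0.    -0.002]
```

```bash
python3 -m handwheel '{"delta_pos":[[-1,0.5,3],[0,0,4],[0,0,4],[0,0,4],[0,0,3],[0,0,3],[0,0,0],[0,0,0]],"rotation":[[0,0,0],[0,0,0],[0,0,0],[0,0,0],[0,0,0],[0,0,0],[0,0,0],[0,0,0]],"claw":[0.6,0.6,0.6,0.6,0.6,0.6,0.6,0.6]}'; python3 - <<'E'
from h import *
go([.5331,.3254,.066],-.088)
snap("wrist","w7",(180,120,400,320),3)
E
```

```text
time: 11.0
tool_pos: [0.5325, 0.3253, 0.0806]
ee_rot: [-3.142, -0.0, -0.09]
wrist_force: [1.6, -0.0, -2.3]
width: 0.0317
cur [0.5325 0.3253 0.0806] [-3.142 -0.    -0.09 ] F [ 1.6 -0.  -2.3] w 0.0317 t 11.0 j6 0.55
 shift(before rot) [ 0.6 -0.2 14.6]  shift(after rot) [ 0.6 -0.2 14.6]  rotvec [ 0.    -0.    -0.002]
```

View pics/w7.png

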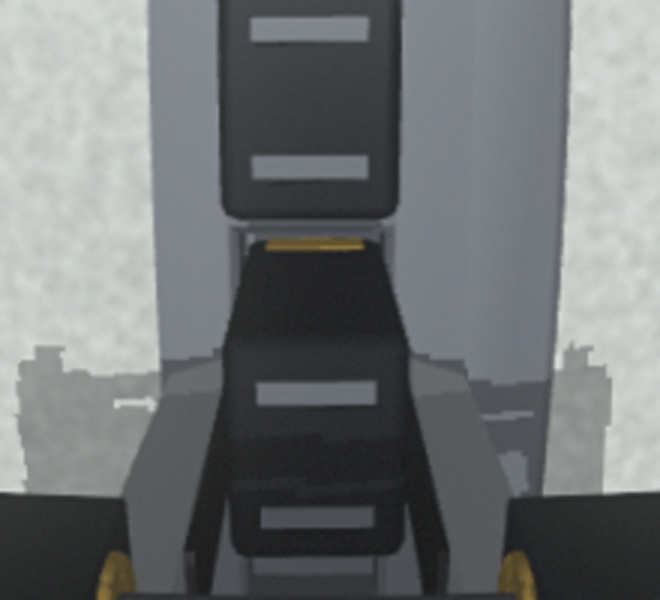

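```bash
python3 -m handwheel '{"delta_pos":[[0.3,0,3],[0,0,3],[0,0,3],[0,0,3],[0,0,3],[0,0,0],[0,0,0],[0,0,0]],"rotation":[[0,0,0],[0,0,0],[0,0,0],[0,0,0],[0,0,0],[0,0,0],[0,0,0],[0,0,0]],"claw":[0.6,0.6,0.6,0.6,0.6,0.6,0.6,0.6]}'; python3 - <<'E'
from h import *
go([.5331,.3254,.066],-.088)
E
```

```text
time: 12.05
tool_pos: [0.5327, 0.3252, 0.0656]
ee_rot: [-3.142, -0.0, -0.09]
wrist_force: [-0.8, 0.1, -0.2]
width: 0.0318
cur [0.5327 0.3252 0.0656] [-3.142 -0.    -0.09 ] F [-0.8  0.1 -0.2] w 0.0318 t 12.05 j6 0.55
 shift(before rot) [ 0.3 -0.2 -0.4]  shift(after rot) [ 0.3 -0.2 -0.4]  rotvec [ 0.    -0.    -0.002]
```

```bash
python3 -m handwheel '{"delta_pos":[[0,0,0.5],[0,0,0],[0,0,0],[0,0,0],[0,0,-10],[0,0,-20],[0,0,-20],[0,0,0]],"rotation":[[0,0,0],[0,0,0],[0,0,0],[0,0,0],[0,0,0],[0,0,0],[0,0,0],[0,0,0]],"claw":[-0.3,-0.3,-0.3,-0.3,-0.3,-0.3,-0.3,-0.3]}'; python3 - <<'E'
from h import *
go([.5384,.3852,.066],-.09)
s=snap("wrist","w8",(180,80,400,320),2.5)
print(robot.get_obs()["tool_pos"])
for p in([.5384,.3852,.092],[.5331,.3254,.092]): u=proj(s,p,True); print((u[0]-180)*2.5,(u[1]-80)*2.5)
E
```

```text
time: 13.05
tool_pos: [0.5345, 0.3261, 0.119]
ee_rot: [-3.138, -0.006, -0.09]
wrist_force: [0.5, -0.3, 0.2]
width: 0.061
cur [0.5345 0.3261 0.119 ] [-3.138 -0.006 -0.09 ] F [ 0.5 -0.3  0.2] w 0.061 t 13.05 j6 0.55
 shift(before rot) [ -1.8 -59.   53.2]  shift(after rot) [ -1.8 -59.   53.2]  rotvec [-0.  0.  0.]
[0.53365286 0.32566741 0.11715548]
254.34058126596327 175.33686170861927
254.99228173317192 399.2577214856028
```

View pics/w8.png

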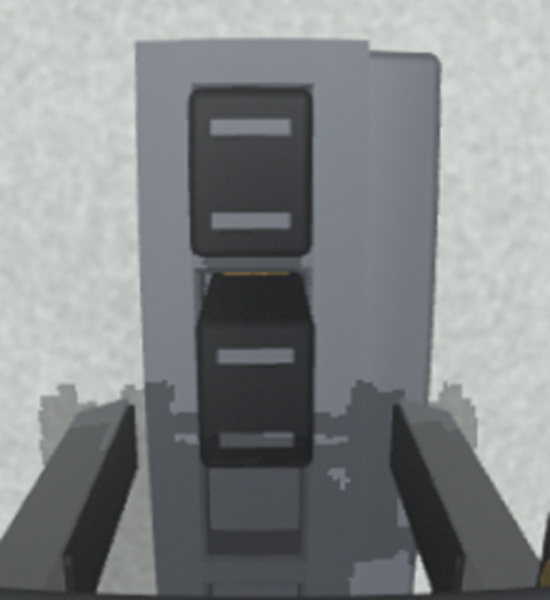

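```bash
python3 -m handwheel '{"delta_pos":[[-1,-30,0],[-1,-29,0],[0,0,10],[0,0,20],[0,0,20],[0,0,2],[0,0,0],[0,0,0]],"rotation":[[0,0,0],[0,0,0],[0,0,0],[0,0,0],[0,0,0],[0,0,0],[0,0,0],[0,0,0]],"claw":[-0.3,-0.3,-0.3,-0.3,-0.3,-0.3,-0.3,-0.3]}'; python3 - <<'E'
from h import *
go([.5378,.3853,.066],-.09)
s=snap("wrist","w9",(180,80,400,320),2.5)
E
```

```text
time: 14.1
tool_pos: [0.5366, 0.3843, 0.064]
ee_rot: [-3.141, -0.002, -0.09]
wrist_force: [0.5, 0.2, -0.2]
width: 0.0611
cur [0.5366 0.3843 0.064 ] [-3.141e+00 -2.000e-03 -9.000e-02] F [ 0.5  0.2 -0.2] w 0.0611 t 14.1 j6 0.63
 shift(before rot) [ 1.1 -1.1 -2. ]  shift(after rot) [ 1.1 -1.1 -2. ]  rotvec [ 0. -0. -0.]
```

View pics/w9.png

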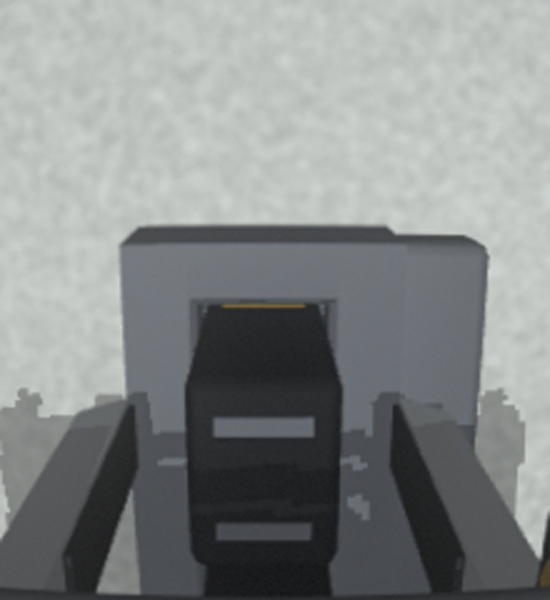

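```bash
python3 -m handwheel '{"delta_pos":[[0.5,0,-2],[0,0,0],[0,0,0],[0,0,0],[0,0,-8],[0,0,-10],[0,0,-15],[0,0,-20]],"rotation":[[0,0,0],[0,0,0],[0,0,0],[0,0,0],[0,0,0],[0,0,0],[0,0,0],[0,0,0]],"claw":[0.6,0.6,0.6,0.6,0.6,0.6,0.6,0.6]}'; python3 - <<'E'
from h import *
go([.5862,.0055,.2],.14)
E
```

```text
time: 15.15
tool_pos: [0.5364, 0.384, 0.119]
ee_rot: [3.141, 0.0, -0.09]
wrist_force: [0.9, 1.0, -2.2]
width: 0.0312
cur [0.5364 0.384  0.119 ] [ 3.141  0.    -0.09 ] F [ 0.9  1.  -2.2] w 0.0312 t 15.15 j6 0.63
 shift(before rot) [ 83.6 372.5 -80.9]  shift(after rot) [ -3.5 381.8 -80.9]  rotvec [-0.    0.   -0.23]
```

```bash
python3 -m handwheel '{"delta_pos":[[0,0,-40],[0,0,-40],[12,52,0],[13,55,0],[14,55,0],[14,55,0],[15,55,0],[15,55,0]],"rotation":[[0,0,0],[0,0,0],[0,0,0],[0,0,0],[0,0,0],[0,0,0],[0,0,0],[0,0,0]],"claw":[0.6,0.6,0.6,0.6,0.6,0.6,0.6,0.6]}'; python3 - <<'E'
from h import *
go([.5862,.0055,.12],.14)
E
```

```text
time: 16.15
tool_pos: [0.5902, 0.0492, 0.2]
ee_rot: [-3.141, -0.003, -0.09]
wrist_force: [1.7, -0.2, -1.7]
width: 0.0317
cur [0.5902 0.0492 0.2   ] [-3.141e+00 -3.000e-03 -9.000e-02] F [ 1.7 -0.2 -1.7] w 0.0317 t 16.15 j6 0.08
 shift(before rot) [-0.3 43.9 80. ]  shift(after rot) [-10.3  42.7  80. ]  rotvec [ 0.001 -0.    -0.23 ]
```

```bash
python3 -m handwheel '{"delta_pos":[[0,44,0],[0,0,0],[0,0,0],[0,0,25],[0,0,25],[0,0,20],[0,0,0],[0,0,0]],"rotation":[[0,0,0],[0,0,-0.115],[0,0,-0.115],[0,0,0],[0,0,0],[0,0,0],[0,0,0],[0,0,0]],"claw":[0.6,0.6,0.6,0.6,0.6,0.6,0.6,0.6]}'; python3 - <<'E'
from h import *
go([.5862,.0055,.12],.14)
snap("wrist","w10",(180,120,400,320),3)
go([.5862,.0055,.12],.14)
E
```

```text
time: 17.15
tool_pos: [0.5867, 0.007, 0.1299]
ee_rot: [3.141, -0.003, 0.14]
wrist_force: [-0.4, 0.3, -1.9]
width: 0.0317
cur [0.5867 0.007  0.1299] [ 3.141e+00 -3.000e-03  1.400e-01] F [-0.4  0.3 -1.9] w 0.0317 t 17.15 j6 -0.22
 shift(before rot) [-0.7  1.5  9.9]  shift(after rot) [-0.7  1.5  9.9]  rotvec [-0. -0.  0.]
cur [0.5868 0.007  0.1301] [ 3.141e+00 -3.000e-03  1.400e-01] F [-0.2  0.2 -2.5] w 0.032 t 17.2 j6 -0.22
 shift(before rot) [-0.9  1.4 10.1]  shift(after rot) [-0.9  1.4 10.1]  rotvec [ 0.  0. -0.]
```

View pics/w10.png

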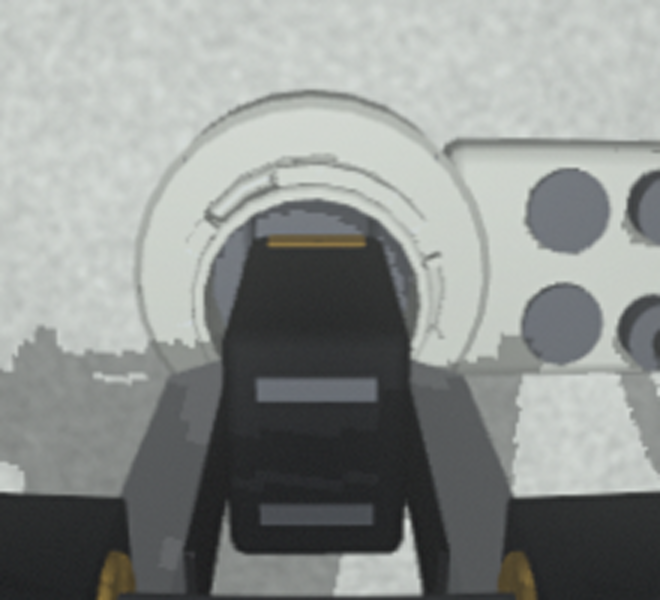

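```bash
python3 -m handwheel '{"delta_pos":[[-0.8,1.4,10],[0,0,10],[0,0,10],[0,0,5],[0,0,5],[0,0,5],[0,0,5],[0,0,0]],"rotation":[[0,0,0],[0,0,0],[0,0,0],[0,0,0],[0,0,0],[0,0,0],[0,0,0],[0,0,0]],"claw":[0.6,0.6,0.6,0.6,0.6,0.6,0.6,0.6]}'; python3 - <<'E'
from h import *
go([.5862,.0055,.066],.14)
E
```

```text
time: 18.2
tool_pos: [0.5849, 0.0056, 0.0774]
ee_rot: [-3.141, 0.001, 0.14]
wrist_force: [0.2, 0.7, -1.9]
width: 0.0315
cur [0.5849 0.0056 0.0774] [-3.141e+00  1.000e-03  1.400e-01] F [ 0.2  0.7 -1.9] w 0.0315 t 18.2 j6 -0.23
 shift(before rot) [ 1.3  0.3 11.4]  shift(after rot) [ 1.3  0.3 11.4]  rotvec [-0. -0. -0.]
```

In the socket mouth with no resistance; on down, release and rise.

```bash
python3 -m handwheel '{"delta_pos":[[0.7,0.3,3],[0,0,3],[0,0,3],[0,0,3],[0,0,0],[0,0,0],[0,0,0],[0,0,0]],"rotation":[[0,0,0],[0,0,0],[0,0,0],[0,0,0],[0,0,0],[0,0,0],[0,0,0],[0,0,0]],"claw":[0.6,0.6,0.6,0.6,0.6,0.6,0.6,0.6]}'; python3 - <<'E'
from h import *
go([.5862,.0055,.066],.14)
E
```

```text
time: 19.2
tool_pos: [0.586, 0.0054, 0.0661]
ee_rot: [3.141, -0.0, 0.14]
wrist_force: [0.4, 0.4, -3.2]
width: 0.0317
cur [0.586  0.0054 0.0661] [ 3.141 -0.     0.14 ] F [ 0.4  0.4 -3.2] w 0.0317 t 19.2 j6 -0.23
 shift(before rot) [ 0.2 -0.1  0.1]  shift(after rot) [ 0.2 -0.1  0.1]  rotvec [ 0.  0. -0.]
```

```bash
python3 -m handwheel '{"delta_pos":[[0,0,1],[0,0,1],[0,0,0],[0,0,0],[0,0,0],[0,0,0],[0,0,0],[0,0,0]],"rotation":[[0,0,0],[0,0,0],[0,0,0],[0,0,0],[0,0,0],[0,0,0],[0,0,0],[0,0,0]],"claw":[0.6,0.6,0.6,0.6,0.6,0.6,0.6,0.6]}'; python3 - <<'E'
from h import *
go([.5862,.0055,.066],.14)
E
```

```text
time: 20.2
tool_pos: [0.5862, 0.0054, 0.065]
ee_rot: [3.141, -0.001, 0.14]
wrist_force: [-2.7, 0.6, 5.7]
width: 0.0317
cur [0.5862 0.0054 0.065 ] [ 3.141e+00 -1.000e-03  1.400e-01] F [-2.7  0.6  5.7] w 0.0317 t 20.2 j6 -0.23
 shift(before rot) [ 0.1 -0.1 -1. ]  shift(after rot) [ 0.1 -0.1 -1. ]  rotvec [ 0.  0. -0.]
```

```bash
python3 -m handwheel '{"delta_pos":[[0,0,0],[0,0,0],[0,0,0],[0,0,-10],[0,0,-20],[0,0,-40],[0,0,-50],[0,0,-50]],"rotation":[[0,0,0],[0,0,0],[0,0,0],[0,0,0],[0,0,0],[0,0,0],[0,0,0],[0,0,0]],"claw":[-0.3,-0.3,-0.3,-0.3,-0.3,-0.3,-0.6,-1]}'; python3 - <<'E'
from h import *
go([.58,-.34,.26],-.1)
snap("wrist","w11")
snap("top","t11",(140,90,420,280),2.8)
E
```

```text
time: 21.2
tool_pos: [0.5858, 0.0054, 0.2362]
ee_rot: [3.141, -0.001, 0.14]
wrist_force: [1.0, 1.0, 0.5]
width: 0.0779
cur [0.5858 0.0054 0.2362] [ 3.141e+00 -1.000e-03  1.400e-01] F [1.  1.  0.5] w 0.0779 t 21.2 j6 -0.23
 shift(before rot) [-54.  341.3 -23.8]  shift(after rot) [ 28.7 344.3 -23.7]  rotvec [-0.   -0.    0.24]
```

View pics/w11.png

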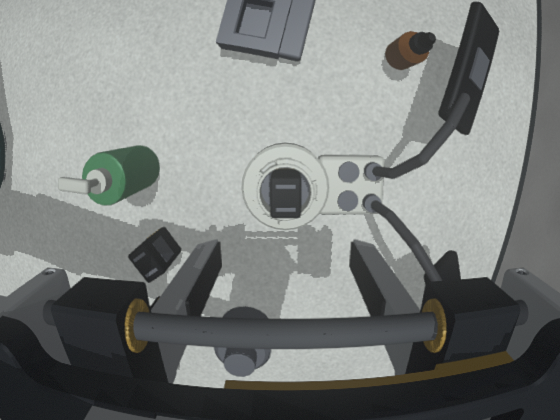

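View pics/t11.png

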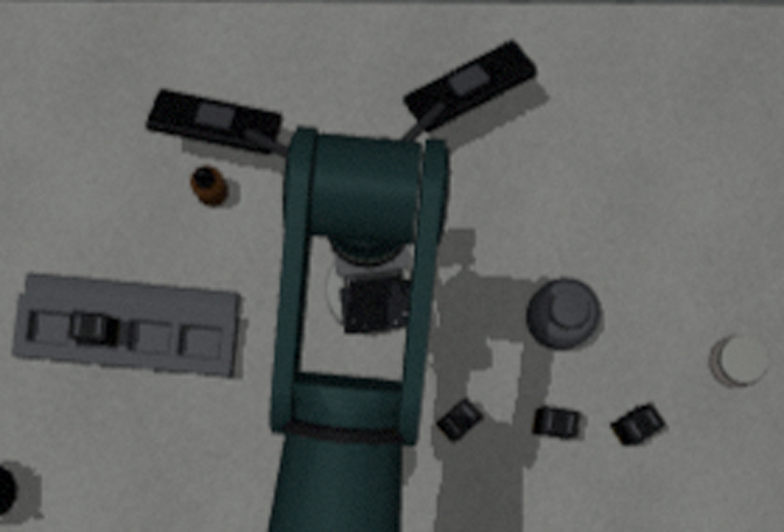

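```bash
python3 - <<'E'
from h import *
go([.555,-.315,.2],.14)
E
python3 -m handwheel '{"delta_pos":[[0,40,0],[-10,50,0],[-10,50,0],[-10,50,0],[-12,50,0],[-12,50,0],[-12,22,20],[-10,0,15]],"rotation":[[0,0,0],[0,0,0],[0,0,0],[0,0,0],[0,0,0],[0,0,0],[0,0,0],[0,0,0]],"claw":[-1,-1,-1,-1,-1,-1,-1,-1]}'; python3 - <<'E'
from h import *
s=snap("wrist","w12")
go([.555,-.315,.2],.14)
print(proj(s,[.5535,-.225,.089],True))
E
```

```text
cur [0.589  0.0052 0.2429] [ 3.138 -0.015  0.14 ] F [ 0.  -0.1  0.4] w 0.0854 t 21.3 j6 -0.23
 shift(before rot) [-79.  312.2  42.8]  shift(after rot) [-78.9 312.2  42.8]  rotvec [-0. -0.  0.]
time: 22.3
tool_pos: [0.5532, -0.3162, 0.1971]
ee_rot: [-3.141, 0.001, 0.137]
wrist_force: [-0.9, 0.3, -0.5]
width: 0.094
cur [ 0.5515 -0.315   0.195 ] [-3.138  0.005  0.137] F [-1.3  0.2 -1.2] w 0.0939 t 22.35 j6 -0.75
 shift(before rot) [ 3.5  0.5 -5.1]  shift(after rot) [ 3.5  0.5 -5.1]  rotvec [-0.    -0.    -0.003]
(np.float64(299.23493142664364), np.float64(108.01974188708046))
```

View pics/w12.png

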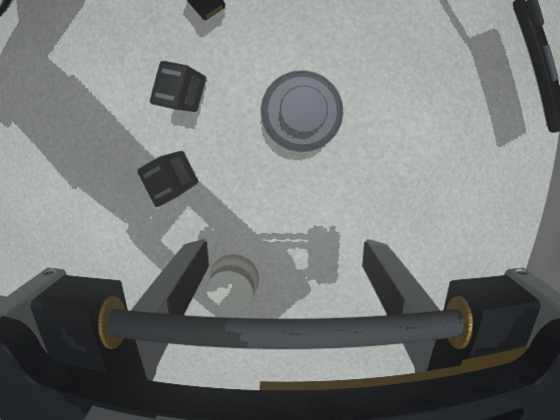

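```bash
python3 - <<'E'
from h import *
s=snap("wrist","w12z",(255,60,350,170),6)
f=lambda x,y,z: at(s,x,y,z,True)
print(f(303,106,.089),f(302,111,.062), np.linalg.norm(f(262,111,.058)-f(343,111,.058)))
E
```

```text
[ 0.55420901 -0.22137728  0.089     ] [ 0.55507118 -0.22440583  0.062     ] 0.07839165971004454
```

View pics/w12z.png

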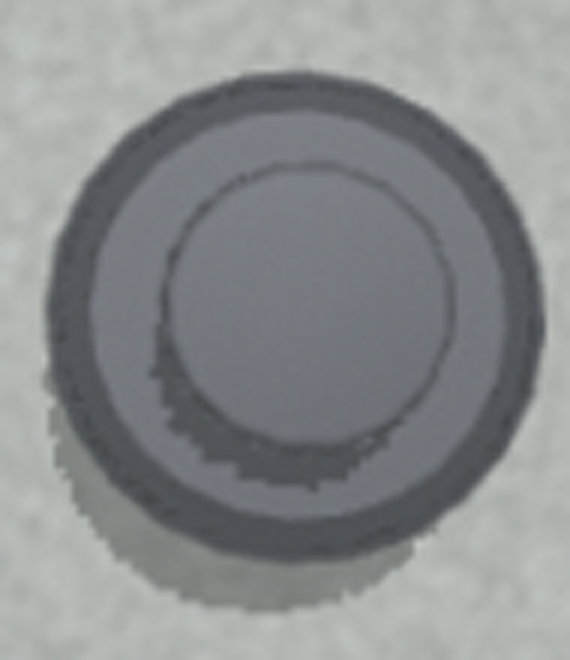

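```bash
python3 - <<'E'
from h import *
s=snap("wrist")
f=lambda x,y,z: at(s,255+x/6,60+y/6,z,True)
print(f(311,305,.089),f(299,314,.062),np.linalg.norm(f(168,305,.089)-f(455,305,.089)),np.linalg.norm(f(90,314,.062)-f(508,314,.062)))
go([.555,-.2245,.12],.42)
E
```

```text
[ 0.5591191  -0.22433829  0.089     ] [ 0.55896101 -0.22452482  0.062     ] 0.041859759151079416 0.06679783993534563
cur [ 0.5534 -0.314   0.1977] [-3.14e+00  2.00e-03  1.39e-01] F [0.6 0.1 0.9] w 0.0939 t 22.45 j6 -0.74
 shift(before rot) [ 14.1 -88.3  77.8]  shift(after rot) [ 38.1 -81.   77.7]  rotvec [-0.001 -0.001 -0.281]
```

```bash
python3 -m handwheel '{"delta_pos":[[5,-30,0],[6,-30,0],[6,-28,5],[0,0,20],[0,0,20],[0,0,20],[0,0,0],[0,0,0]],"rotation":[[0,0,0],[0,0,0],[0,0,0],[0,0,-0.14],[0,0,-0.14],[0,0,0],[0,0,0],[0,0,0]],"claw":[-1,-1,-1,-1,-1,-1,-1,-1]}'; python3 - <<'E'
from h import *
s=snap("wrist","w13",(150,120,420,320),2.9)
go([.558,-.2245,.067],.42)
p=proj(s,[.559,-.2245,.089],True); print((p[0]-150)*2.9,(p[1]-120)*2.9)
E
```

```text
time: 23.45
tool_pos: [0.5597, -0.2246, 0.1355]
ee_rot: [3.14, -0.002, 0.421]
wrist_force: [0.7, 0.6, -0.1]
width: 0.0942
cur [ 0.5598 -0.2248  0.1358] [ 3.139e+00 -2.000e-03  4.200e-01] F [-0.4  0.4  0.6] w 0.0938 t 23.5 j6 -0.9
 shift(before rot) [-1.7 -1.1 68.8]  shift(after rot) [-1.7 -1.1 68.8]  rotvec [-0. -0.  0.]
387.25254810403624 314.4394197948162
```

View pics/w13.png

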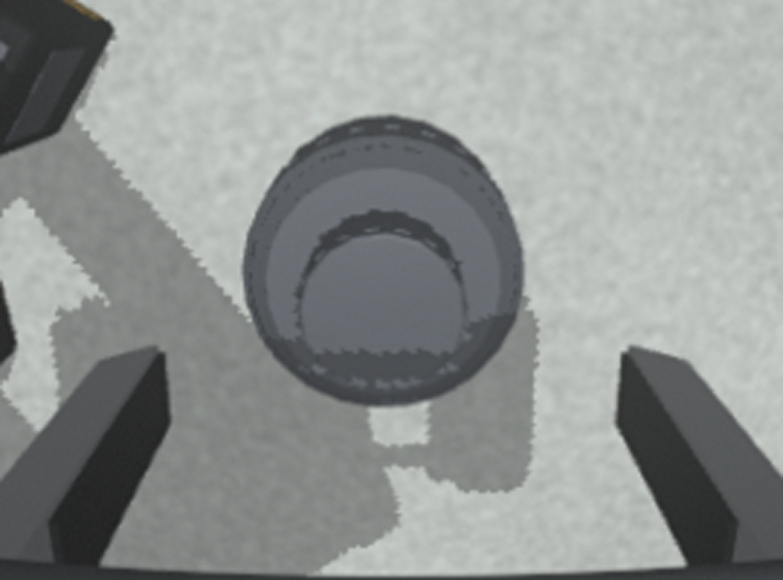

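```bash
python3 -m handwheel '{"delta_pos":[[-1.5,-0.8,10],[0,0,20],[0,0,20],[0,0,15],[0,0,5],[0,0,0],[0,0,0],[0,0,0]],"rotation":[[0,0,0],[0,0,0],[0,0,0],[0,0,0],[0,0,0],[0,0,0],[0,0,0],[0,0,0]],"claw":[-0.2,-0.2,-0.2,-0.2,-0.2,-0.2,-0.2,-0.2]}'; python3 - <<'E'
from h import *
s=snap("wrist","w14",(150,120,420,320),2.9)
go([.558,-.2245,.065],.42)
E
```

```text
time: 24.5
tool_pos: [0.5576, -0.2248, 0.0649]
ee_rot: [3.14, -0.001, 0.42]
wrist_force: [-0.4, -0.5, -0.9]
width: 0.0566
cur [ 0.5575 -0.2247  0.0648] [ 3.14e+00 -1.00e-03  4.20e-01] F [-0.3  0.4 -0.5] w 0.0562 t 24.55 j6 -0.9
 shift(before rot) [ 0.6 -0.  -0.2]  shift(after rot) [ 0.6 -0.  -0.2]  rotvec [ 0.  0. -0.]
```

View pics/w14.png

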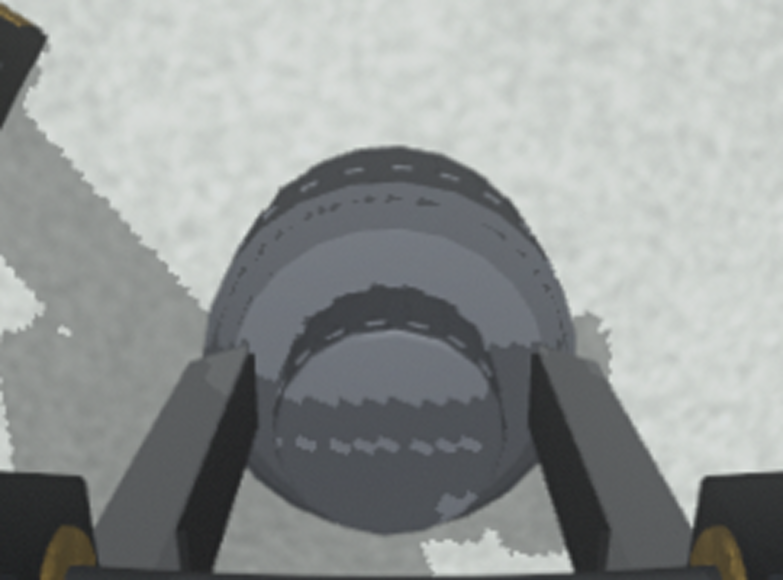

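```bash
python3 -m handwheel '{"delta_pos":[[0,0,0],[0,0,0],[0,0,0],[0,0,0],[0,0,-15],[0,0,-40],[0,0,-40],[0,0,-20]],"rotation":[[0,0,0],[0,0,0],[0,0,0],[0,0,0],[0,0,0],[0,0,0],[0,0,0],[0,0,0]],"claw":[0.5,0.5,0.5,0.5,0.5,0.5,0.5,0.5]}'; python3 - <<'E'
from h import *
s=snap("wrist","w15",(150,120,420,320),2.9)
go([.5858,.0055,.20],.42)
E
```

```text
time: 25.55
tool_pos: [0.5581, -0.225, 0.1829]
ee_rot: [3.138, -0.003, 0.42]
wrist_force: [0.5, 0.5, -2.8]
width: 0.0422
cur [ 0.559  -0.2254  0.1853] [ 3.135 -0.006  0.42 ] F [ 0.6 -0.5 -0. ] w 0.0427 t 25.6 j6 -0.9
 shift(before rot) [ 118.8 -199.8  -15.4]  shift(after rot) [ 118.7 -199.8  -15.4]  rotvec [-0. -0.  0.]
```

View pics/w15.png

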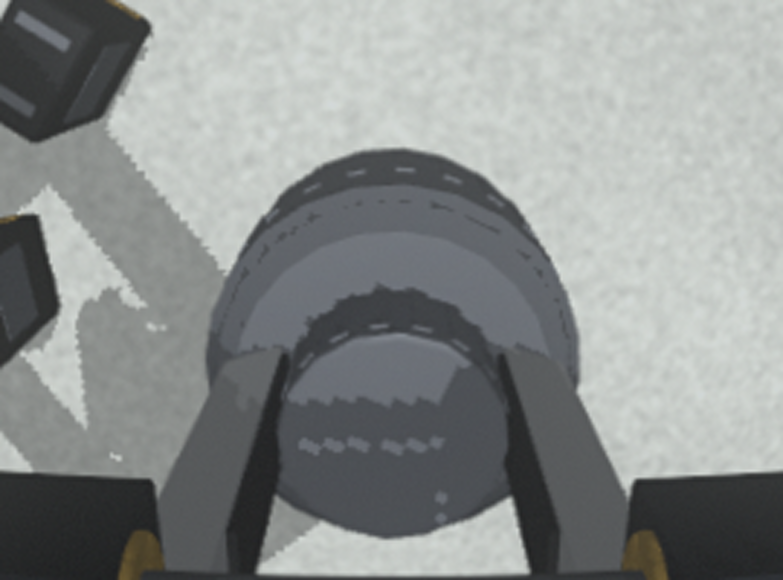

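```bash
python3 - <<'E'
from h import *
s=snap("wrist"); o=robot.get_obs(); Rt=R.from_euler("xyz",o["ee_rot"])
z=o["tool_pos"][2]
for x,y,dz,r in((392,333,.024,.0215),(393,232,-.003,.0334)):
    p=at(s,150+x/2.9,120+y/2.9,z+dz,True); q=Rt.inv().apply(p-o["tool_pos"])*1000; print(q, q[1]+r*1000)
go([.5858,.0055,.20],.42)
E
```

```text
[  0.57905716 -19.33778454 -24.10989122] 2.1622154610445
[  0.83829606 -31.33423889   2.82262124] 2.0657611111326304
cur [ 0.5587 -0.2253  0.1833] [ 3.136 -0.005  0.42 ] F [ 0.6 -0.1 -1.3] w 0.0424 t 25.65 j6 -0.9
 shift(before rot) [ 118.9 -199.6  -17.3]  shift(after rot) [ 118.9 -199.6  -17.3]  rotvec [-0. -0.  0.]
```

```bash
python3 -m handwheel '{"delta_pos":[[0,0,0],[0,0,0],[0,0,0],[0,0,0],[0,0,-10],[0,0,-10],[0,0,0],[0,0,0]],"rotation":[[0,0,0],[0,0,0],[0,0,0],[0,0,0],[0,0,0],[0,0,0],[0,0,0],[0,0,0]],"claw":[0.5,0.5,0.5,0.5,0.5,0.5,0.5,0.5]}'
python3 - <<'E'
from h import *
s=snap("wrist","w16",(150,120,420,320),2.9); o=robot.get_obs(); Rt=R.from_euler("xyz",o["ee_rot"])
z=o["tool_pos"][2]
# camera in tool frame
c=Rt.inv().apply(np.array(s["eye"])-o["tool_pos"])*1000; print("cam",c)
for nm,x,y,dz,r in(("knob",150+392/2.9,120+333/2.9,.024,.0215),("ring",150+393/2.9,120+232/2.9,-.003,.0334),("packstripe1",285,251,.026,0),("ps2",285,292.4,.026,0),("outer",150+393/2.9,120+150/2.9,-.065,.041)):
    p=at(s,x,y,z+dz,True); q=Rt.inv().apply(p-o["tool_pos"])*1000; print(nm,q, q[1]+r*1000)
E
```

```text
time: 26.65
tool_pos: [0.5571, -0.2246, 0.1993]
ee_rot: [3.141, -0.0, 0.42]
wrist_force: [-0.0, -0.2, -1.1]
width: 0.0425
cam [ 8.59174642e-02 -7.47265564e+01 -1.80037738e+02]
knob [  0.47878684 -19.94945607 -23.99798826] 1.5505439262320841
ring [  0.72391676 -31.77085102   3.00321154] 1.629148983540336
packstripe1 [  0.39501435 -11.88686534 -25.998821  ] -11.886865338760188
ps2 [  0.41608235  12.37741514 -26.00137539] 12.37741513531339
outer [  0.91244881 -39.30588314  65.00397153] 1.6941168606825983
```

View pics/w16.png

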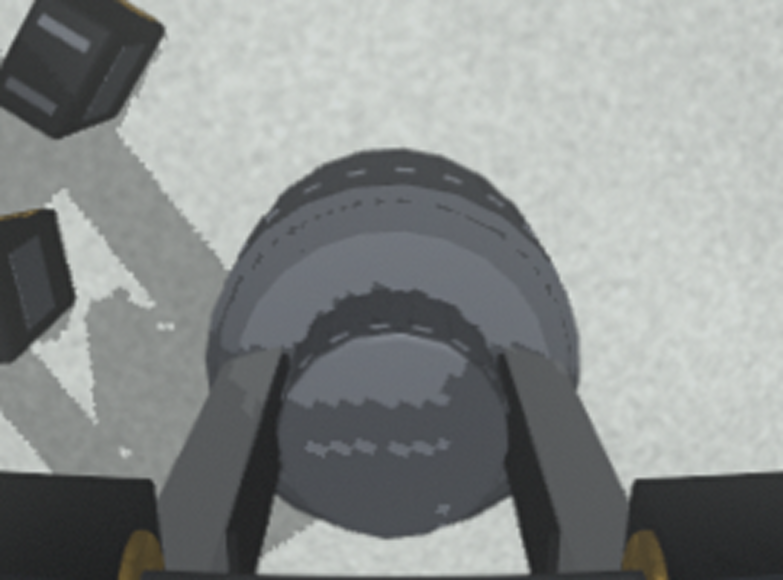

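```bash
python3 - <<'E'
from h import *
go([.5854,.0068,.18],.42)
E
```

```text
cur [ 0.557  -0.2245  0.1989] [-3.141  0.     0.42 ] F [-1.1 -1.2 -1.1] w 0.0426 t 26.7 j6 -0.9
 shift(before rot) [ 120.2 -199.6   18.9]  shift(after rot) [ 120.2 -199.6   18.9]  rotvec [0. 0. 0.]
```

```bash
python3 -m handwheel '{"delta_pos":[[20,-32,0],[27,-45,0],[27,-45,0],[27,-45,0],[15,-25,0],[4,-7.5,0],[0,0,9],[0,0,9]],"rotation":[[0,0,0],[0,0,0],[0,0,0],[0,0,0],[0,0,0],[0,0,0],[0,0,0],[0,0,0]],"claw":[0.5,0.5,0.5,0.5,0.5,0.5,0.5,0.5]}'
python3 - <<'E'
from h import *
snap("wrist","w17")
go([.5854,.0068,.18],.42)
snap("top"); go([.5854,.0068,.18],.42)
E
```

```text
time: 27.7
tool_pos: [0.5851, 0.0052, 0.1799]
ee_rot: [3.141, 0.001, 0.418]
wrist_force: [0.5, -0.1, -2.0]
width: 0.0426
cur [0.5842 0.0052 0.1782] [-3.14   0.004  0.418] F [-0.2 -0.2 -3.6] w 0.0427 t 27.75 j6 -0.51
 shift(before rot) [ 1.7 -1.  -1.8]  shift(after rot) [ 1.7 -1.  -1.8]  rotvec [-0.    -0.    -0.002]
cur [0.5842 0.0053 0.1786] [-3.14   0.004  0.418] F [ 0.1  0.2 -2. ] w 0.0426 t 27.8 j6 -0.51
 shift(before rot) [ 1.7 -0.9 -1.4]  shift(after rot) [ 1.7 -0.9 -1.4]  rotvec [-0.    -0.    -0.002]
```

View pics/w17.png

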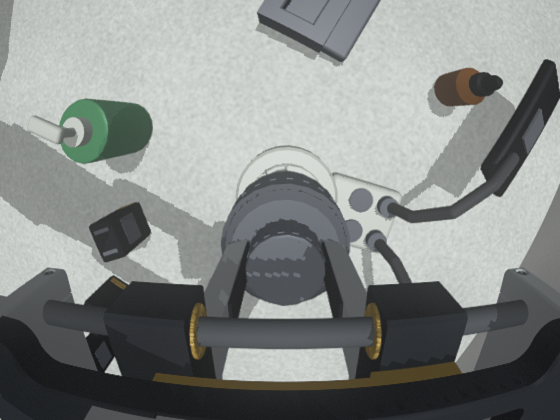

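```bash
python3 -m handwheel '{"delta_pos":[[1,-1,10],[0,0,10],[0,0,10],[0,0,10],[0,0,7],[0,0,0],[0,0,0],[0,0,0]],"rotation":[[0,0,0],[0,0,0],[0,0,0],[0,0,0],[0,0,0],[0,0,0],[0,0,0],[0,0,0]],"claw":[0.5,0.5,0.5,0.5,0.5,0.5,0.5,0.5]}'
python3 - <<'E'
from h import *
go([.5854,.0068,.12],.42)
E
```

```text
time: 28.8
tool_pos: [0.5862, 0.0079, 0.1346]
ee_rot: [3.141, -0.001, 0.42]
wrist_force: [0.6, 0.5, -1.4]
width: 0.0428
cur [0.5862 0.0079 0.1346] [ 3.141e+00 -1.000e-03  4.200e-01] F [ 0.6  0.5 -1.4] w 0.0428 t 28.8 j6 -0.5
 shift(before rot) [-1.2  0.7 14.6]  shift(after rot) [-1.2  0.7 14.6]  rotvec [-0. -0.  0.]
```

```bash
python3 -m handwheel '{"delta_pos":[[-1,0.7,2],[0,0,2],[0,0,2],[0,0,2],[0,0,2],[0,0,0],[0,0,0],[0,0,0]],"rotation":[[0,0,0],[0,0,0],[0,0,0],[0,0,0],[0,0,0],[0,0,0],[0,0,0],[0,0,0]],"claw":[0.5,0.5,0.5,0.5,0.5,0.5,0.5,0.5]}'
python3 - <<'E'
from h import *
go([.5854,.0068,.12],.42)
E
```

```text
time: 29.8
tool_pos: [0.5853, 0.0068, 0.1241]
ee_rot: [3.141, -0.0, 0.42]
wrist_force: [0.8, 0.0, -1.5]
width: 0.0423
cur [0.5853 0.0068 0.1241] [ 3.141 -0.     0.42 ] F [ 0.8  0.  -1.5] w 0.0423 t 29.8 j6 -0.51
 shift(before rot) [0.1 0.1 4.1]  shift(after rot) [0.1 0.1 4.1]  rotvec [-0. -0.  0.]
```

```bash
python3 -m handwheel '{"delta_pos":[[0,0,1],[0,0,1],[0,0,1],[0,0,1],[0,0,0],[0,0,0],[0,0,0],[0,0,0]],"rotation":[[0,0,0],[0,0,0],[0,0,0],[0,0,0],[0,0,0],[0,0,0],[0,0,0],[0,0,0]],"claw":[0.5,0.5,0.5,0.5,0.5,0.5,0.5,0.5]}'
python3 - <<'E'
from h import *
go([.5854,.0068,.12],.42)
E
```

```text
time: 30.8
tool_pos: [0.5852, 0.0069, 0.12]
ee_rot: [3.141, -0.0, 0.42]
wrist_force: [0.4, -0.4, -1.4]
width: 0.0426
cur [0.5852 0.0069 0.12  ] [ 3.141 -0.     0.42 ] F [ 0.4 -0.4 -1.4] w 0.0426 t 30.8 j6 -0.51
 shift(before rot) [0.1 0.1 0. ]  shift(after rot) [0.1 0.1 0. ]  rotvec [-0. -0.  0.]
```

```bash
python3 -m handwheel '{"delta_pos":[[0,0,1],[0,0,0.5],[0,0,0],[0,0,0],[0,0,0],[0,0,0],[0,0,0],[0,0,0]],"rotation":[[0,0,0],[0,0,0],[0,0,0],[0,0,0],[0,0,0],[0,0,0],[0,0,0],[0,0,0]],"claw":[0.5,0.5,0.5,0.5,0.5,0.5,0.5,0.5]}'
python3 - <<'E'
from h import *
go([.5854,.0068,.12],.42)
E
```

```text
time: 31.8
tool_pos: [0.5852, 0.0068, 0.1185]
ee_rot: [3.141, 0.0, 0.42]
wrist_force: [0.1, 0.7, -1.7]
width: 0.0423
cur [0.5852 0.0068 0.1185] [3.141 0.    0.42 ] F [ 0.1  0.7 -1.7] w 0.0423 t 31.8 j6 -0.51
 shift(before rot) [ 0.2  0.1 -1.5]  shift(after rot) [ 0.2  0.1 -1.5]  rotvec [-0.  0. -0.]
```

```bash
python3 -m handwheel '{"delta_pos":[[0,0,0.5],[0,0,0.5],[0,0,0.5],[0,0,0.5],[0,0,0],[0,0,0],[0,0,0],[0,0,0]],"rotation":[[0,0,0],[0,0,0],[0,0,0],[0,0,0],[0,0,0],[0,0,0],[0,0,0],[0,0,0]],"claw":[0.5,0.5,0.5,0.5,0.5,0.5,0.5,0.5]}'
python3 - <<'E'
from h import *
go([.5854,.0068,.12],.42)
E
```

```text
time: 32.8
tool_pos: [0.5854, 0.0068, 0.1167]
ee_rot: [3.141, -0.0, 0.42]
wrist_force: [0.8, 0.2, 1.0]
width: 0.0426
cur [0.5854 0.0068 0.1167] [ 3.141 -0.     0.42 ] F [0.8 0.2 1. ] w 0.0426 t 32.8 j6 -0.51
 shift(before rot) [-0.  -0.  -3.3]  shift(after rot) [-0.  -0.  -3.3]  rotvec [ 0.  0. -0.]
```

```bash
python3 -m handwheel '{"delta_pos":[[0,0,0.5],[0,0,0.5],[0,0,0],[0,0,0],[0,0,0],[0,0,0],[0,0,0],[0,0,0]],"rotation":[[0,0,0],[0,0,0],[0,0,0],[0,0,0],[0,0,0],[0,0,0],[0,0,0],[0,0,0]],"claw":[0.5,0.5,0.5,0.5,0.5,0.5,0.5,0.5]}'
python3 - <<'E'
from h import *
go([.5854,.0068,.12],.42); print(robot.get_obs()["wrist_torque"])
s=snap("scene","s18",(180,180,340,320),4.5)
E
```

```text
time: 33.8
tool_pos: [0.5854, 0.0069, 0.1156]
ee_rot: [3.141, -0.0, 0.42]
wrist_force: [1.4, 0.4, 1.2]
width: 0.0427
cur [0.5854 0.0069 0.1156] [ 3.141 -0.     0.42 ] F [1.4 0.4 1.2] w 0.0427 t 33.8 j6 -0.51
 shift(before rot) [ 0.   0.1 -4.4]  shift(after rot) [ 0.   0.1 -4.4]  rotvec [-0. -0.  0.]
[-0.15878673 -0.51912406  0.21608366]
```

View pics/s18.png

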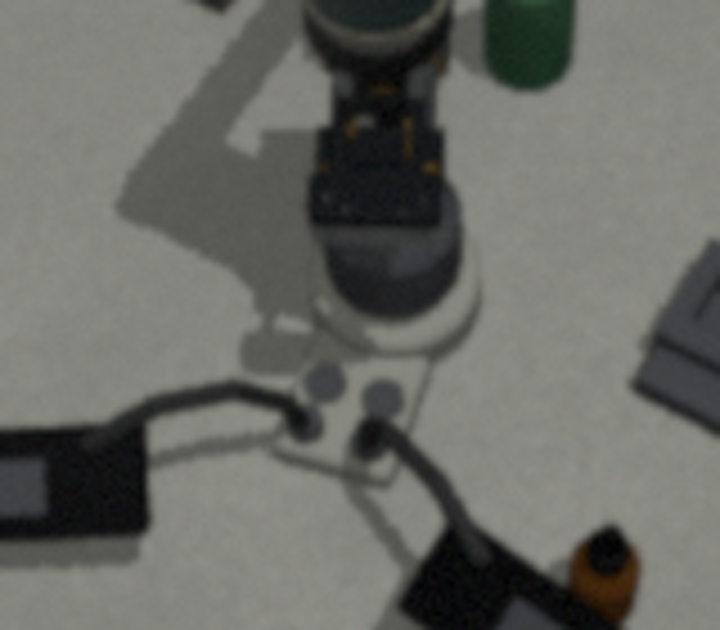

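```bash
python3 -m handwheel '{"delta_pos":[[0,0,0],[0,0,0],[0,0,0],[0,0,0],[0,0,-20],[0,0,-30],[0,0,0],[0,0,0]],"rotation":[[0,0,0],[0,0,0],[0,0,0],[0,0,0],[0,0,0],[0,0,0],[0,0,0],[0,0,0]],"claw":[-0.2,-0.2,-0.2,-0.2,-0.2,-0.2,-0.2,-0.2]}'
python3 - <<'E'
from h import *
s=snap("wrist","w19",(150,100,420,320),2.7)
go([.586,.0055,.12],.42)
for z in(.125,.138,.144):
  p=proj(s,[.586,.0053,z],True); print((p[0]-150)*2.7,(p[1]-100)*2.7)
E
```

```text
time: 34.85
tool_pos: [0.5847, 0.0069, 0.1644]
ee_rot: [-3.141, 0.001, 0.42]
wrist_force: [-0.3, 1.5, -0.2]
width: 0.0565
cur [0.5844 0.0069 0.1638] [-3.14e+00  2.00e-03  4.20e-01] F [ 0.2  1.3 -0.1] w 0.056 t 34.9 j6 -0.51
 shift(before rot) [ 1.   2.  43.8]  shift(after rot) [ 1.   2.  43.8]  rotvec [-0. -0. -0.]
365.15062275895684 363.9880438759168
365.18651020521753 381.1232411774956
365.2044255665186 389.68987871202125
```

View pics/w19.png

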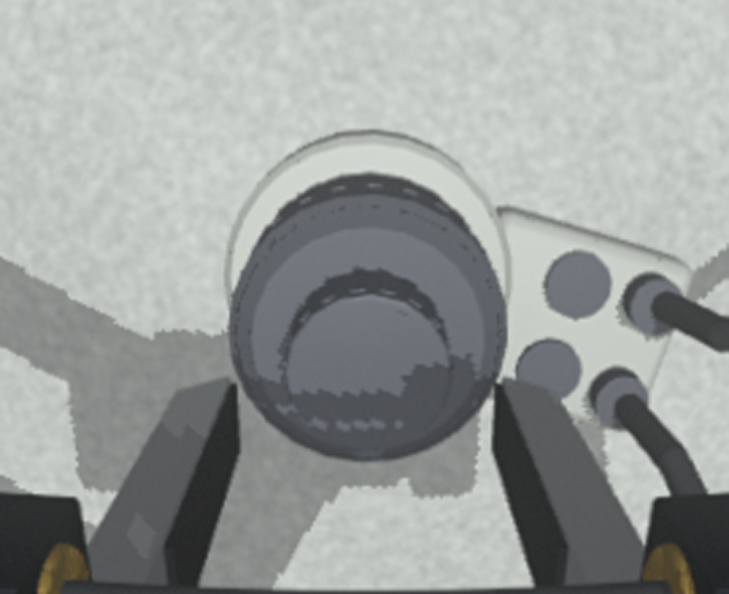

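```bash
python3 - <<'E'
from h import *
s=snap("wrist","w20z",(245,195,330,275),9)
go([.586,.0055,.12],.42)
E
```

```text
cur [0.5843 0.0069 0.1635] [-3.14e+00  3.00e-03  4.20e-01] F [-0.6  1.8  0.6] w 0.056 t 34.95 j6 -0.51
 shift(before rot) [ 1.1  2.1 43.5]  shift(after rot) [ 1.1  2.1 43.5]  rotvec [-0. -0. -0.]
```

View pics/w20z.png

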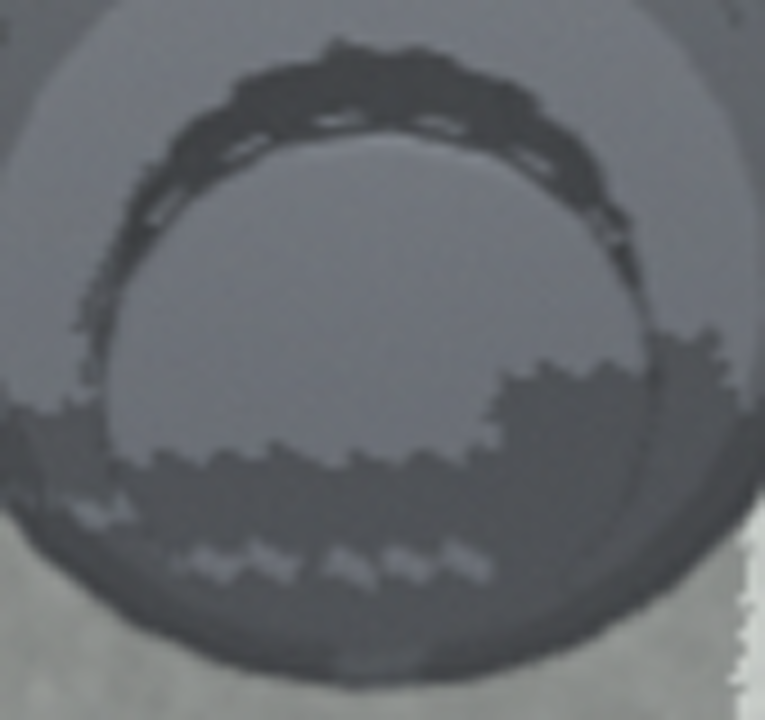

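```bash
python3 - <<'E'
from h import *
s=snap("wrist")
for z in (.125,.135,.138,.14,.142,.144,.146,.15):
    a,b,c=[at(s,*p,z,True) for p in((256.7,238.9),(317.6,238.9),(287.7,210))]
    m=(a+b)/2; print(z,np.round(m,4),round(np.linalg.norm(a-b),4),"front r",round(np.linalg.norm(c-m),4))
E
```

```text
0.125 [0.5879 0.0033 0.125 ] 0.0436 front r 0.0214
0.135 [0.5864 0.0066 0.135 ] 0.0416 front r 0.0204
0.138 [0.5859 0.0076 0.138 ] 0.041 front r 0.0201
0.14 [0.5856 0.0082 0.14  ] 0.0406 front r 0.0199
0.142 [0.5853 0.0089 0.142 ] 0.0402 front r 0.0197
0.144 [0.585  0.0095 0.144 ] 0.0398 front r 0.0195
0.146 [0.5847 0.0102 0.146 ] 0.0394 front r 0.0193
0.15 [0.5841 0.0115 0.15  ] 0.0386 front r 0.0189
```

```bash
python3 -m handwheel '{"delta_pos":[[0.8,2,0],[0,0,0],[0,0,0],[0,0,0],[0,0,0],[0,0,0],[0,0,0],[0,0,0]],"rotation":[[0,0,0],[0,0,-0.18],[0,0,-0.18],[0,0,-0.18],[0,0,-0.18],[0,0,-0.18],[0,0,-0.18],[0,0,0]],"claw":[-0.2,-0.2,-0.2,-0.2,-0.2,-0.2,-0.2,-0.2]}'
python3 - <<'E'
from h import *
s=snap("wrist","w21",(150,100,420,320),2.7)
go([.586,.0053,.112],1.5)
E
```

```text
time: 36.0
tool_pos: [0.5867, 0.0053, 0.165]
ee_rot: [-3.141, 0.0, 1.498]
wrist_force: [0.4, -0.4, -0.3]
width: 0.0565
cur [0.5866 0.0053 0.165 ] [-3.141  0.     1.497] F [ 1.  -0.8 -0.1] w 0.0567 t 36.05 j6 -1.58
 shift(before rot) [-0.  -0.6 53. ]  shift(after rot) [-0.  -0.6 53. ]  rotvec [-0.    -0.    -0.003]
```

View pics/w21.png

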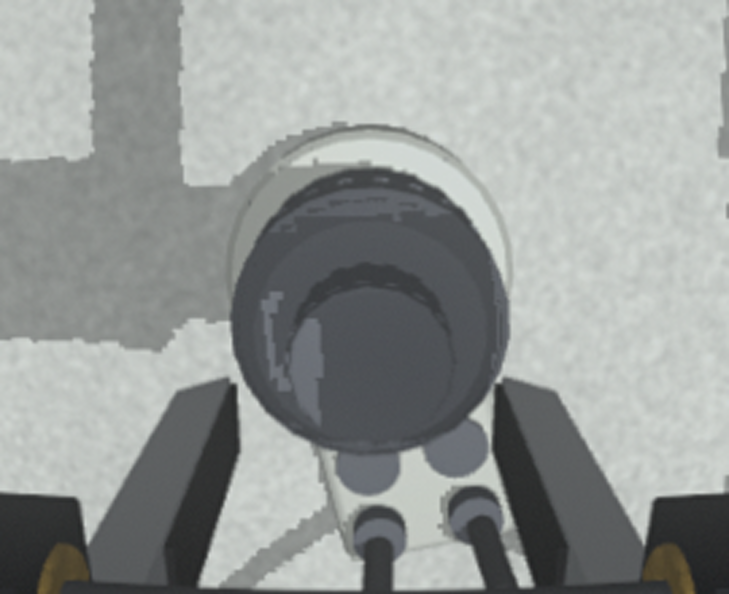

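```bash
python3 -m handwheel '{"delta_pos":[[1.2,0,10],[0,0,20],[0,0,15],[0,0,5],[0,0,0],[0,0,0],[0,0,0],[0,0,0]],"rotation":[[0,0,0],[0,0,0],[0,0,0],[0,0,0],[0,0,0],[0,0,0],[0,0,0],[0,0,0]],"claw":[-0.2,-0.2,-0.2,-0.2,-0.2,-0.2,-0.2,-0.2]}'
python3 - <<'E'
from h import *
s=snap("wrist","w22",(150,100,420,320),2.7)
go([.586,.0065,.112],1.5)
E
```

```text
time: 37.05
tool_pos: [0.5871, 0.0065, 0.116]
ee_rot: [3.141, 0.0, 1.5]
wrist_force: [-0.9, -0.9, -0.9]
width: 0.0562
cur [0.587  0.0065 0.1159] [3.141 0.    1.5  ] F [-0.   0.3  0.2] w 0.0562 t 37.1 j6 -1.59
 shift(before rot) [-0.1 -1.   3.9]  shift(after rot) [-0.1 -1.   3.9]  rotvec [-0.  0. -0.]
```

View pics/w22.png

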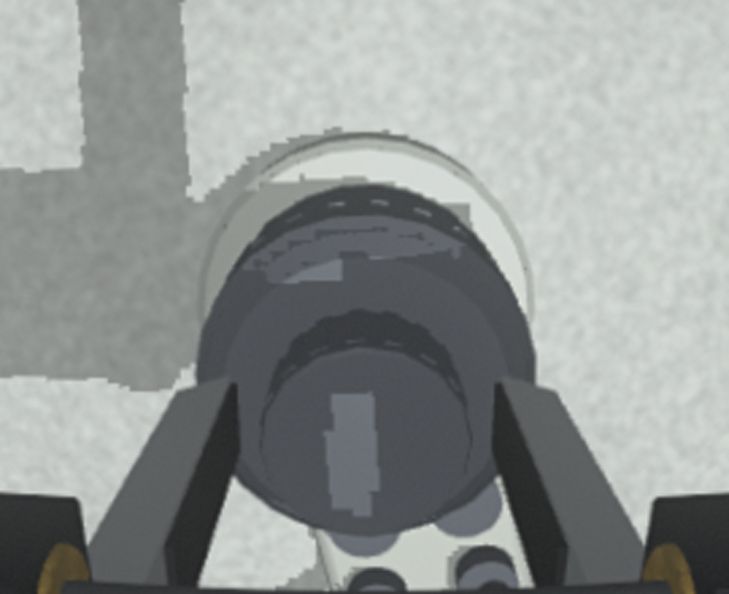

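```bash
python3 -m handwheel '{"delta_pos":[[0,-0.7,1.5],[0,0,1],[0,0,0],[0,0,0],[0,0,0],[0,0,0],[0,0,0],[0,0,0]],"rotation":[[0,0,0],[0,0,0],[0,0,0],[0,0,0],[0,0,0],[0,0,0],[0,0,0],[0,0,0]],"claw":[-0.2,-0.2,-0.2,0.5,0.5,0.5,0.5,0.5]}'
python3 - <<'E'
from h import *
s=snap("wrist","w23",(150,100,420,320),2.7)
go([.586,.0065,.112],1.5);print(robot.get_obs()["wrist_torque"])
E
```

```text
time: 38.1
tool_pos: [0.5862, 0.0066, 0.113]
ee_rot: [3.141, 0.0, 1.5]
wrist_force: [-0.5, -0.4, 0.8]
width: 0.0423
cur [0.5861 0.0066 0.113 ] [3.142 0.    1.5  ] F [-0.  -0.8  0.3] w 0.0426 t 38.15 j6 -1.59
 shift(before rot) [-0.2 -0.1  1. ]  shift(after rot) [-0.2 -0.1  1. ]  rotvec [ 0. -0.  0.]
[ 0.08187617 -0.20428484 -0.02516098]
```

View pics/w23.png

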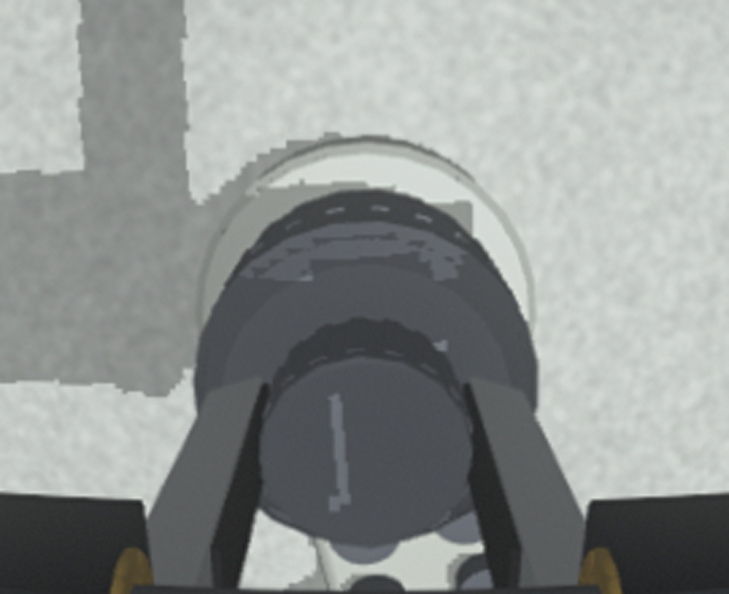

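```bash
python3 -m handwheel '{"delta_pos":[[0,0,0.5],[0,0,0],[0,0,0],[0,0,0],[0,0,0],[0,0,0],[0,0,0],[0,0,0]],"rotation":[[0,0,0],[0,0,-0.05],[0,0,-0.05],[0,0,-0.05],[0,0,-0.05],[0,0,0],[0,0,0],[0,0,0]],"claw":[0.5,0.5,0.5,0.5,0.5,0.5,0.5,0.5]}'
python3 - <<'E'
from h import *
go([.586,.0065,.112],1.5);print(robot.get_obs()["wrist_torque"])
E
```

```text
time: 39.15
tool_pos: [0.5867, 0.0066, 0.1136]
ee_rot: [3.14, 0.0, 1.7]
wrist_force: [-0.1, 0.5, 5.4]
width: 0.0422
cur [0.5867 0.0066 0.1136] [3.14 0.   1.7 ] F [-0.1  0.5  5.4] w 0.0422 t 39.15 j6 -1.78
 shift(before rot) [-0.  -0.7  1.6]  shift(after rot) [-0.2 -0.7  1.6]  rotvec [ 0.  -0.   0.2]
[0.1466142  0.00870823 0.09626876]
```

```bash
python3 -m handwheel '{"delta_pos":[[0,0,0],[0,0,0.5],[0,0,0.5],[0,0,0.5],[0,0,0.5],[0,0,0.5],[0,0,0],[0,0,0]],"rotation":[[0,0,0.1],[0,0,0.1],[0,0,0.1],[0,0,0.1],[0,0,0.1],[0,0,0.1],[0,0,0],[0,0,0]],"claw":[0.5,0.5,0.5,0.5,0.5,0.5,0.5,0.5]}'
python3 - <<'E'
from h import *
go([.586,.0065,.112],1.5);print(robot.get_obs()["wrist_torque"])
E
```

```text
time: 40.15
tool_pos: [0.5866, 0.0062, 0.1109]
ee_rot: [3.14, 0.0, 1.099]
wrist_force: [0.2, -0.7, 5.0]
width: 0.0426
cur [0.5866 0.0062 0.1109] [3.14  0.    1.099] F [ 0.2 -0.7  5. ] w 0.0426 t 40.15 j6 -1.18
 shift(before rot) [ 0.  -0.7 -1.1]  shift(after rot) [ 0.3 -0.6 -1.1]  rotvec [-0.     0.001 -0.401]
[-0.09526929 -0.08701453 -0.20146078]
```

```bash
python3 -m handwheel '{"delta_pos":[[0,0,0.6],[0,0,0.65],[0,0,0.65],[0,0,0.65],[0,0,0.65],[0,0,0.65],[0,0,0.65],[0,0,0]],"rotation":[[0,0,0.15],[0,0,0.15],[0,0,0.15],[0,0,0.15],[0,0,0.15],[0,0,0.15],[0,0,0.15],[0,0,0]],"claw":[0.5,0.5,0.5,0.5,0.5,0.5,0.5,0.5]}'
python3 - <<'E'
from h import *
go([.586,.0065,.112],1.5);print(robot.get_obs()["wrist_torque"])
E
```

```text
time: 41.15
tool_pos: [0.5865, 0.0064, 0.1064]
ee_rot: [3.141, -0.001, 0.048]
wrist_force: [-0.8, 0.6, 5.2]
width: 0.0428
cur [0.5865 0.0064 0.1064] [ 3.141e+00 -1.000e-03  4.800e-02] F [-0.8  0.6  5.2] w 0.0428 t 41.15 j6 -0.13
 shift(before rot) [-0.5 -0.2 -5.6]  shift(after rot) [ 0.1 -0.5 -5.6]  rotvec [ 2.000e-03  1.000e-03 -1.452e+00]
[ 0.02855229  0.16483662 -0.12636454]
```

```bash
python3 -m handwheel '{"delta_pos":[[0,0,0.6],[0,0,0.65],[0,0,0.65],[0,0,0.65],[0,0,0],[0,0,0],[0,0,0],[0,0,0]],"rotation":[[0,0,0.15],[0,0,0.15],[0,0,0.15],[0,0,0.15],[0,0,0],[0,0,0],[0,0,0],[0,0,0]],"claw":[0.5,0.5,0.5,0.5,0.5,0.5,0.5,0.5]}'
python3 - <<'E'
from h import *
go([.586,.0065,.112],1.5);print(robot.get_obs()["wrist_torque"])
E
```

```text
time: 42.15
tool_pos: [0.5865, 0.0063, 0.1039]
ee_rot: [-3.141, -0.001, -0.551]
wrist_force: [0.0, 0.2, 5.5]
width: 0.0427
cur [0.5865 0.0063 0.1039] [-3.141e+00 -1.000e-03 -5.510e-01] F [0.  0.2 5.5] w 0.0427 t 42.15 j6 0.47
 shift(before rot) [-0.5  0.1 -8.1]  shift(after rot) [-0.1  0.5 -8.1]  rotvec [-0.002  0.     1.09 ]
[-0.04298917  0.15037873 -0.16712973]
```

```bash
python3 -m handwheel '{"delta_pos":[[0,0,0.4],[0,0,0.4],[0,0,0.4],[0,0,0.4],[0,0,0],[0,0,0],[0,0,0],[0,0,0]],"rotation":[[0,0,0.1],[0,0,0.1],[0,0,0.1],[0,0,0.1],[0,0,0],[0,0,0],[0,0,0],[0,0,0]],"claw":[0.5,0.5,0.5,0.5,0.5,0.5,0.5,0.5]}'
python3 - <<'E'
from h import *
go([.586,.0065,.112],1.5);print(robot.get_obs()["wrist_torque"])
E
```

```text
time: 43.15
tool_pos: [0.586, 0.0063, 0.1023]
ee_rot: [3.141, -0.001, -0.951]
wrist_force: [-1.6, -1.3, 6.6]
width: 0.0426
cur [0.586  0.0063 0.1023] [ 3.141e+00 -1.000e-03 -9.510e-01] F [-1.6 -1.3  6.6] w 0.0426 t 43.15 j6 0.87
 shift(before rot) [-0.2 -0.1 -9.7]  shift(after rot) [-0.2  0.  -9.7]  rotvec [-0.   -0.    0.69]
[ 0.00183963  0.42574021 -0.23825283]
```

```bash
python3 -m handwheel '{"delta_pos":[[0,0,0.3],[0,0,0.4],[0,0,0.4],[0,0,0.3],[0,0,0],[0,0,0],[0,0,0],[0,0,0]],"rotation":[[0,0,0.08],[0,0,0.08],[0,0,0.08],[0,0,0.08],[0,0,0],[0,0,0],[0,0,0],[0,0,0]],"claw":[0.5,0.5,0.5,0.5,0.5,0.5,0.5,0.5]}'
python3 - <<'E'
from h import *
go([.586,.0065,.112],1.5);print(robot.get_obs()["wrist_torque"])
s=snap("wrist","w24",(150,100,420,320),2.7)
E
```

```text
time: 44.15
tool_pos: [0.5859, 0.0062, 0.1023]
ee_rot: [-3.141, -0.001, -1.271]
wrist_force: [-4.0, -1.2, 11.5]
width: 0.0424
cur [0.5859 0.0062 0.1023] [-3.141e+00 -1.000e-03 -1.271e+00] F [-4.  -1.2 11.5] w 0.0424 t 44.15 j6 1.19
 shift(before rot) [-0.3 -0.2 -9.7]  shift(after rot) [-0.3 -0.1 -9.7]  rotvec [-0.     0.     0.371]
[0.06931997 0.79907669 0.01825516]
```

View pics/w24.png

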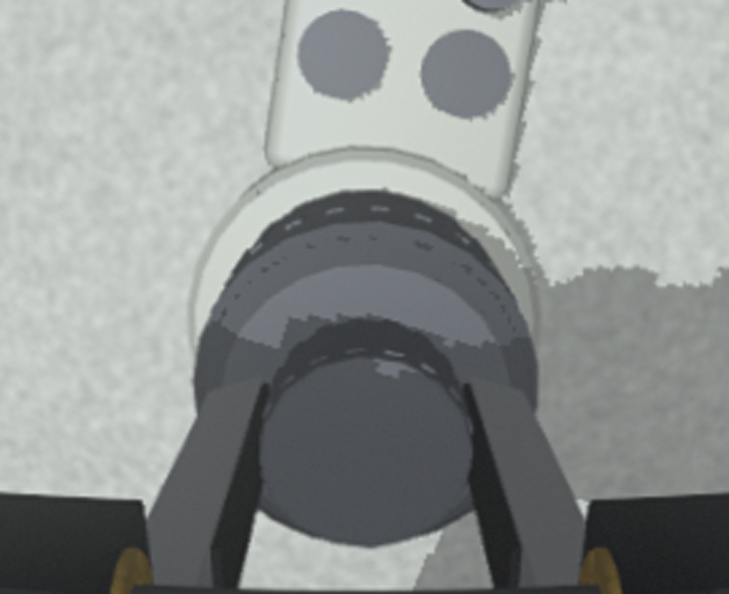

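```bash
python3 -m handwheel '{"delta_pos":[[0,0,0],[0,0,0],[0,0,0],[0,0,0],[0,0,-20],[0,0,-30],[0,0,0],[0,0,0]],"rotation":[[0,0,0],[0,0,0],[0,0,0],[0,0,0],[0,0,0],[0,0,0],[0,0,0],[0,0,0]],"claw":[-0.2,-0.2,-0.2,-0.2,-0.2,-0.2,-0.2,-0.2]}'
python3 -m handwheel '{"delta_pos":[[0,0,0],[0,0,0],[0,0,0],[0,0,0],[0,0,0],[0,0,0],[0,0,0],[0,0,0]],"rotation":[[0,0,0],[0,0,0],[0,0,0],[0,0,0],[0,0,0],[0,0,0],[0,0,0],[0,0,0]],"claw":[-0.2,-0.2,-0.2,-0.2,-0.2,-0.2,-0.2,-0.2]}'
python3 - <<'E'
from h import *
s=snap("wrist","w25",(230,160,340,280),6.5)
go([.586,.0055,.12],-1.2)
import json; json.dump({k:np.array(s[k]).tolist() for k in("eye","rotation","intrinsics")},open("w25.json","w"))
E
```

```text
time: 45.2
tool_pos: [0.5856, 0.0066, 0.1487]
ee_rot: [3.14, 0.0, -1.27]
wrist_force: [0.2, -0.4, -0.6]
width: 0.0565
time: 46.2
tool_pos: [0.5862, 0.0066, 0.15]
ee_rot: [-3.141, -0.0, -1.27]
wrist_force: [0.5, 0.3, -1.1]
width: 0.0564
cur [0.5861 0.0066 0.1499] [ 3.142 -0.    -1.27 ] F [ 0.5 -0.1  1.4] w 0.0565 t 46.25 j6 1.18
 shift(before rot) [ 1.   0.4 29.9]  shift(after rot) [ 1.   0.5 29.9]  rotvec [ 0.    0.   -0.07]
```

View pics/w25.png

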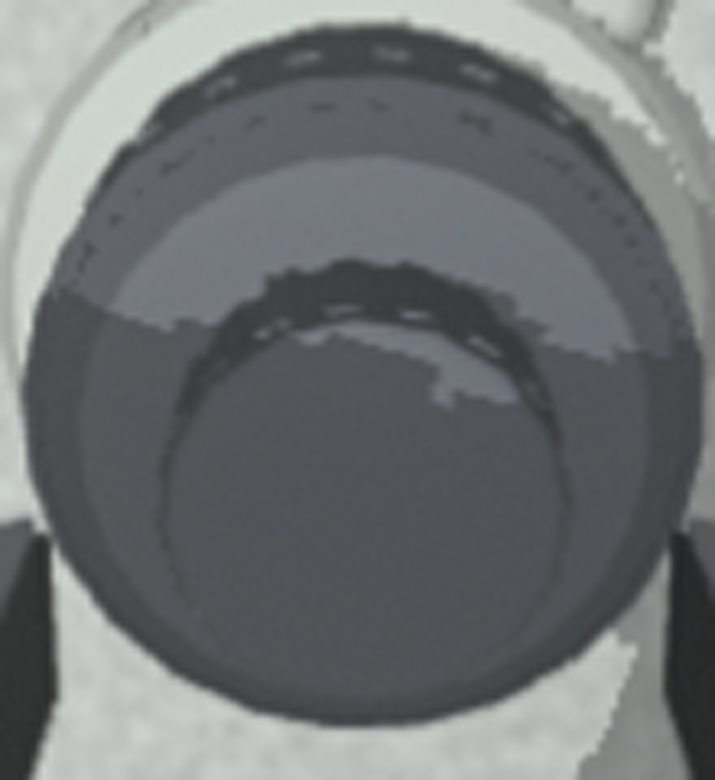

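```bash
python3 - <<'E'
from h import *
import json
s=json.load(open("w25.json"))
f=lambda x,y,z: at(s,230+x/6.5,160+y/6.5,z,True)
for z in (.115,.12,.123,.125,.128,.131,.135):
    a,b,c=f(167,510,z),f(568,510,z),f(368,322,z)
    m=(a+b)/2; print(z,np.round(m,4),round(np.linalg.norm(a-b),4),np.round(np.linalg.norm(c-m),4), "ctr from front", np.round(c+(m-c)/np.linalg.norm(m-c)*.0210,4))
E
```

```text
0.115 [0.5843 0.0045 0.115 ] 0.0433 0.021 ctr from front [0.5843 0.0045 0.115 ]
0.12 [0.586  0.0051 0.12  ] 0.0423 0.0205 ctr from front [0.5855 0.005  0.12  ]
0.123 [0.587  0.0054 0.123 ] 0.0417 0.0202 ctr from front [0.5863 0.0052 0.123 ]
0.125 [0.5877 0.0057 0.125 ] 0.0413 0.02 ctr from front [0.5868 0.0054 0.125 ]
0.128 [0.5887 0.006  0.128 ] 0.0407 0.0197 ctr from front [0.5875 0.0056 0.128 ]
0.131 [0.5898 0.0064 0.131 ] 0.0401 0.0194 ctr from front [0.5883 0.0059 0.131 ]
0.135 [0.5911 0.0068 0.135 ] 0.0393 0.019 ctr from front [0.5893 0.0062 0.135 ]
```

```bash
python3 -m handwheel '{"delta_pos":[[0,0,10],[0,0,20],[0,0,17],[0,0,0],[0,0,0],[0,0,0],[0,0,0],[0,0,0]],"rotation":[[0,0,0],[0,0,0],[0,0,0],[0,0,0],[0,0,0],[0,0,0],[0,0,0],[0,0,0]],"claw":[-0.2,-0.2,-0.2,-0.2,0.5,0.5,0.5,0.5]}'
python3 -m handwheel '{"delta_pos":[[0,0,0.5],[0,0,0.3],[0,0,0.3],[0,0,0],[0,0,0],[0,0,0],[0,0,0],[0,0,0]],"rotation":[[0,0,0],[0,0,0.08],[0,0,0.08],[0,0,0.08],[0,0,0.08],[0,0,0.08],[0,0,0],[0,0,0]],"claw":[0.5,0.5,0.5,0.5,0.5,0.5,0.5,0.5]}'
python3 - <<'E'
from h import *
go([.586,.0065,.112],-1.5);print(robot.get_obs()["wrist_torque"])
E
```

```text
time: 47.25
tool_pos: [0.5867, 0.0065, 0.1039]
ee_rot: [-3.14, -0.001, -1.27]
wrist_force: [-0.2, -0.5, 2.1]
width: 0.0427
time: 48.25
tool_pos: [0.5881, 0.0062, 0.1039]
ee_rot: [-3.136, -0.001, -1.67]
wrist_force: [2.7, -1.2, 5.3]
width: 0.0424
cur [0.5881 0.0062 0.1039] [-3.136e+00 -1.000e-03 -1.670e+00] F [ 2.7 -1.2  5.3] w 0.0424 t 48.25 j6 1.58
 shift(before rot) [-0.1  2.1 -8.1]  shift(after rot) [-0.5  2.  -8.1]  rotvec [ 0.    -0.001 -0.17 ]
[-0.17512503 -0.32932506  0.02383964]
```

```bash
python3 -m handwheel '{"delta_pos":[[0,0,0],[0,0,0],[0,0,0],[0,0,0],[0,0,-30],[0,0,-40],[0,0,-40],[0,0,-10]],"rotation":[[0,0,0],[0,0,0],[0,0,0],[0,0,0],[0,0,0],[0,0,0],[0,0,0],[0,0,0]],"claw":[-1,-1,-1,-1,-1,-1,-1,-1]}'
python3 - <<'E'
from h import *
go([.427,-.29,.22],-.12)
E
```

```text
time: 49.25
tool_pos: [0.5875, 0.0065, 0.2253]
ee_rot: [-3.135, 0.0, -1.67]
wrist_force: [0.5, 0.0, 0.3]
width: 0.0942
cur [0.5875 0.0065 0.2253] [-3.135  0.    -1.67 ] F [0.5 0.  0.3] w 0.0942 t 49.25 j6 1.58
 shift(before rot) [311.  130.4   4.5]  shift(after rot) [-123.8  313.6    3.3]  rotvec [-0.   -0.01 -1.55]
```

```bash
python3 -m handwheel '{"delta_pos":[[45,18,0],[53,22,0],[53,22,0],[53,22,0],[53,22,0],[54,24,0],[0,0,0],[0,0,0]],"rotation":[[0,0,0],[0,0,0],[0,0,0],[0,0,0],[0,0,0],[0,0,0],[0,0,-0.18],[0,0,-0.18]],"claw":[-1,-1,-1,-1,-1,-1,-1,-1]}'
python3 -m handwheel '{"delta_pos":[[0,0,0],[0,0,0],[0,0,0],[0,0,0],[0,0,0],[0,0,0],[0,0,0],[0,0,0]],"rotation":[[0,0,-0.18],[0,0,-0.18],[0,0,-0.18],[0,0,-0.18],[0,0,-0.18],[0,0,-0.18],[0,0,-0.11],[0,0,0]],"claw":[-1,-1,-1,-1,-1,-1,-1,-1]}'
python3 - <<'E'
from h import *
go([.427,-.215,.15],-.126)
s=snap("wrist","w26")
snap("top","t26",(140,90,420,280),2.8)
for p in([.427,-.215,.078],[.4277,-.1016,.078]): print(proj(s,p,True))
E
```

```text
time: 50.25
tool_pos: [0.4247, -0.2905, 0.2197]
ee_rot: [3.14, 0.003, -1.306]
wrist_force: [-0.6, 0.4, -0.7]
width: 0.0941
time: 51.25
tool_pos: [0.4255, -0.2895, 0.22]
ee_rot: [-3.14, 0.002, -0.121]
wrist_force: [0.2, -0.2, 0.1]
width: 0.0939
cur [ 0.4255 -0.2895  0.22  ] [-3.14e+00  2.00e-03 -1.21e-01] F [ 0.2 -0.2  0.1] w 0.0939 t 51.25 j6 -0.59
 shift(before rot) [ -7.3 -74.1  70.2]  shift(after rot) [ -7.7 -74.   70.2]  rotvec [0.    0.    0.005]
(np.float64(277.04699964406365), np.float64(126.38885172764179))
(np.float64(264.0585332946135), np.float64(17.096947512232845))
```

View pics/w26.png

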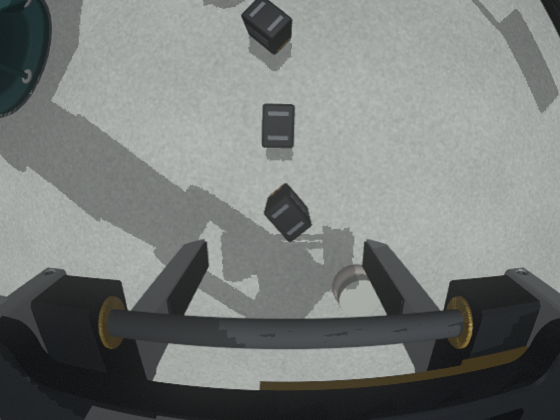

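View pics/t26.png

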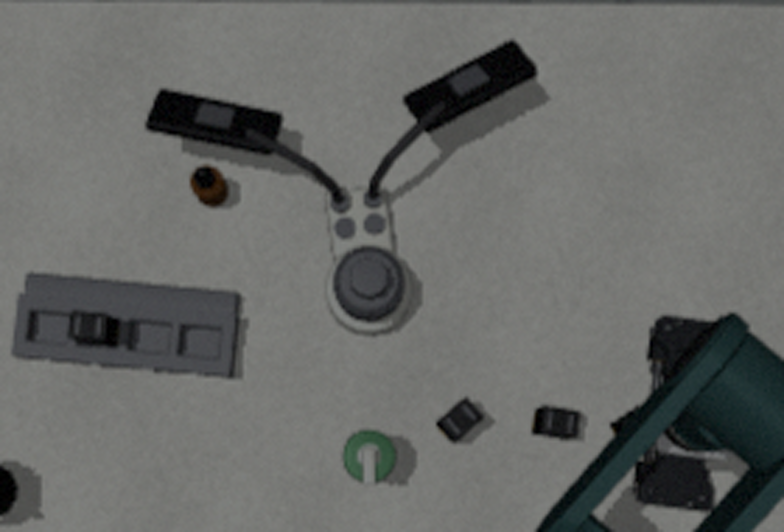

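```bash
python3 -m handwheel '{"delta_pos":[[-3,-30,0],[-4,-44,5],[0,0,35],[0,0,45],[0,0,40],[0,0,35],[0,0,0],[0,0,0]],"rotation":[[0,0,0],[0,0,0],[0,0,0],[0,0,0],[0,0,0],[0,0,0],[0,0,0],[0,0,0]],"claw":[-0.3,-0.3,-0.3,-0.3,-0.3,-0.3,-0.3,-0.3]}'
python3 - <<'E'
from h import *
go([.427,-.215,.054],-.126)
s=snap("wrist","w27",(180,80,400,320),2.5)
E
```

```text
time: 52.35
tool_pos: [0.4286, -0.2162, 0.0631]
ee_rot: [3.141, -0.002, -0.121]
wrist_force: [1.5, -0.2, -0.1]
width: 0.0613
cur [ 0.4286 -0.2162  0.0631] [ 3.141e+00 -2.000e-03 -1.210e-01] F [ 1.5 -0.2 -0.1] w 0.0613 t 52.35 j6 -0.46
 shift(before rot) [-1.8 -1.   9.1]  shift(after rot) [-1.8 -1.   9.1]  rotvec [-0.    -0.     0.005]
```

View pics/w27.png

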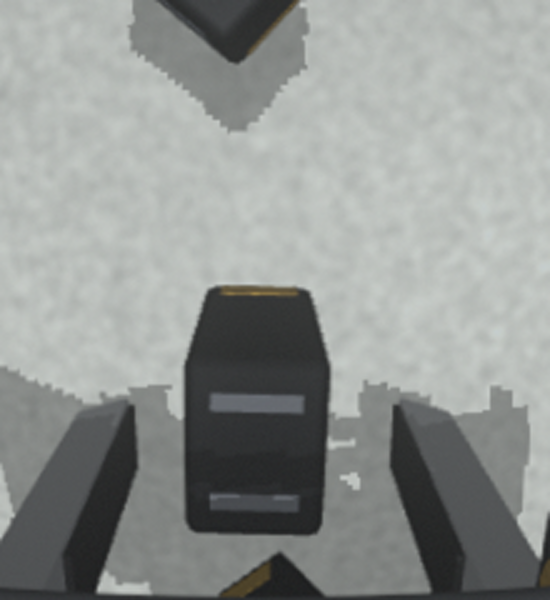

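```bash
python3 -m handwheel '{"delta_pos":[[-1.8,-0.5,5],[0,0,4],[0,0,0],[0,0,0],[0,0,0],[0,0,0],[0,0,0],[0,0,0]],"rotation":[[0,0,0],[0,0,0],[0,0,0],[0,0,0],[0,0,0],[0,0,0],[0,0,0],[0,0,0]],"claw":[-0.3,-0.3,-0.3,0.6,0.6,0.6,0.6,0.6]}'
python3 - <<'E'
from h import *
go([.427,-.215,.2],-.126)
s=snap("wrist","w28",(180,80,400,320),2.5)
E
```

```text
time: 53.4
tool_pos: [0.4262, -0.215, 0.0529]
ee_rot: [3.142, -0.0, -0.12]
wrist_force: [-0.2, 0.0, 0.6]
width: 0.0319
cur [ 0.4262 -0.215   0.0529] [ 3.142 -0.    -0.12 ] F [-0.2  0.   0.6] w 0.0319 t 53.4 j6 -0.47
 shift(before rot) [ 8.000e-01 -1.000e-01 -1.471e+02]  shift(after rot) [ 8.000e-01 -1.000e-01 -1.471e+02]  rotvec [-0.    -0.     0.006]
```

View pics/w28.png

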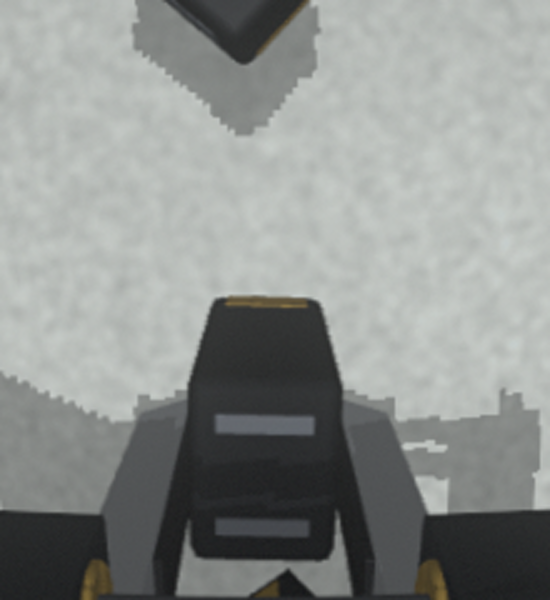

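```bash
python3 -m handwheel '{"delta_pos":[[0,0,-15],[0,0,-45],[0,0,-55],[0,0,-52],[0,-50,0],[0,-60,0],[0,-60,0],[0,-60,0]],"rotation":[[0,0,0],[0,0,0],[0,0,0],[0,0,0],[0,0,0],[0,0,0],[0,0,0],[0,0,0]],"claw":[0.6,0.6,0.6,0.6,0.6,0.6,0.6,0.6]}'
python3 - <<'E'
from h import *
go([.5376,.384,.22],-.09)
E
```

```text
time: 54.45
tool_pos: [0.4535, 0.0151, 0.2206]
ee_rot: [3.141, -0.001, -0.121]
wrist_force: [1.8, 0.5, -1.7]
width: 0.032
cur [0.4535 0.0151 0.2206] [ 3.141e+00 -1.000e-03 -1.210e-01] F [ 1.8  0.5 -1.7] w 0.032 t 54.45 j6 0.03
 shift(before rot) [  39.1 -376.3    0.6]  shift(after rot) [  50.6 -375.     0.6]  rotvec [ 0.     0.    -0.031]
```

```bash
python3 -m handwheel '{"delta_pos":[[0,-50,0],[8,-55,0],[8,-55,0],[8,-55,0],[9,-55,0],[9,-55,0],[7,-50,0],[0,0,0]],"rotation":[[0,0,-0.031],[0,0,0],[0,0,0],[0,0,0],[0,0,0],[0,0,0],[0,0,0],[0,0,0]],"claw":[0.6,0.6,0.6,0.6,0.6,0.6,0.6,0.6]}'
python3 - <<'E'
from h import *
go([.5376,.384,.10],-.09)
E
```

```text
time: 55.45
tool_pos: [0.5367, 0.3855, 0.2177]
ee_rot: [3.14, 0.003, -0.085]
wrist_force: [0.3, -1.4, -1.1]
width: 0.0318
cur [0.5367 0.3855 0.2177] [ 3.14e+00  3.00e-03 -8.50e-02] F [ 0.3 -1.4 -1.1] w 0.0318 t 55.45 j6 0.62
 shift(before rot) [  1.4   1.2 117.7]  shift(after rot) [  1.4   1.2 117.7]  rotvec [ 0.    -0.     0.005]
```

```bash
python3 -m handwheel '{"delta_pos":[[0,1,20],[0,0,35],[0,0,35],[0,0,25],[0,0,5],[0,0,0],[0,0,0],[0,0,0]],"rotation":[[0,0,0.004],[0,0,0],[0,0,0],[0,0,0],[0,0,0],[0,0,0],[0,0,0],[0,0,0]],"claw":[0.6,0.6,0.6,0.6,0.6,0.6,0.6,0.6]}'
python3 - <<'E'
from h import *
s=snap("wrist","w29",(180,80,400,320),2.5)
go([.5376,.384,.066],-.09)
E
```

```text
time: 56.45
tool_pos: [0.538, 0.3817, 0.1015]
ee_rot: [-3.14, -0.002, -0.093]
wrist_force: [-0.4, -0.2, -1.7]
width: 0.0319
cur [0.5378 0.3817 0.1011] [-3.14e+00 -2.00e-03 -9.30e-02] F [-0.1 -0.9 -1.9] w 0.0316 t 56.5 j6 0.62
 shift(before rot) [-0.5 -2.3 35.1]  shift(after rot) [-0.5 -2.3 35.1]  rotvec [ 0.    -0.    -0.003]
```

View pics/w29.png

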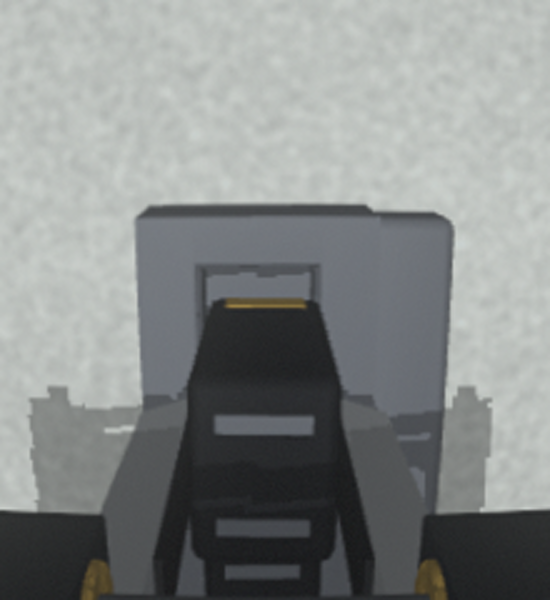

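```bash
python3 - <<'E'
from h import *
s=snap("wrist","w30",(230,150,340,230),7); o=robot.get_obs()
f=lambda x,y,z: at(s,180+x/2.5,80+y/2.5,z,True)
Rt=R.from_euler("xyz",o["ee_rot"])
z=o["tool_pos"][2]-.052
for n,x,y,zz in(("holeL",196,266,.036),("holeR",320,266,.036),("footL",226,302,z),("footR",306,302,z)):
    print(n,np.round(f(x,y,zz),4),np.round(Rt.inv().apply(f(x,y,zz)-o["tool_pos"])*1000,1))
go([.5376,.384,.066],-.09)
E
```

```text
holeL [0.5208 0.4119 0.036 ] [-19.7 -28.5  64.8]
holeR [0.5587 0.4084 0.036 ] [ 18.4 -28.5  64.9]
footL [0.5296 0.4027 0.0488] [-10.  -20.2  52. ]
footR [0.553  0.4005 0.0488] [ 13.5 -20.2  52. ]
cur [0.5377 0.3816 0.1008] [-3.141e+00 -1.000e-03 -9.300e-02] F [-1.1 -0.1 -2.4] w 0.0314 t 56.55 j6 0.62
 shift(before rot) [-0.3 -2.3 34.8]  shift(after rot) [-0.3 -2.3 34.8]  rotvec [ 0.    -0.    -0.003]
```

View pics/w30.png

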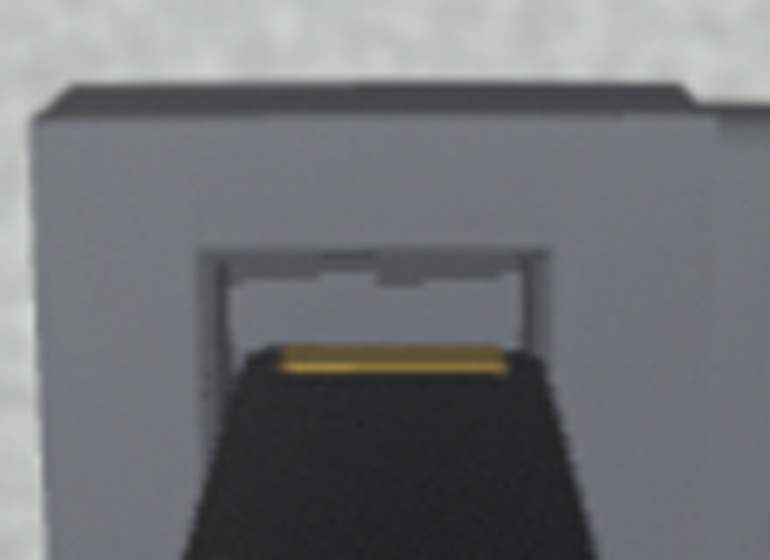

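```bash
python3 -m handwheel '{"delta_pos":[[-1.8,-3,4],[0,0,4],[0,0,4],[0,0,0],[0,0,0],[0,0,0],[0,0,0],[0,0,0]],"rotation":[[0,0,0],[0,0,0],[0,0,0],[0,0,0],[0,0,0],[0,0,0],[0,0,0],[0,0,0]],"claw":[0.6,0.6,0.6,0.6,0.6,0.6,0.6,0.6]}'
python3 - <<'E'
from h import *
s=snap("wrist","w31",(230,150,340,230),7); o=robot.get_obs()
go([.5376,.384,.066],-.09)
E
```

```text
time: 57.55
tool_pos: [0.5358, 0.3845, 0.0879]
ee_rot: [-3.142, -0.0, -0.093]
wrist_force: [0.0, 0.1, -2.1]
width: 0.0318
cur [0.5358 0.3845 0.0879] [ 3.142 -0.    -0.093] F [-0.3 -0.2 -1.9] w 0.0319 t 57.6 j6 0.63
 shift(before rot) [ 1.9  0.4 21.9]  shift(after rot) [ 1.9  0.4 21.9]  rotvec [ 0.     0.    -0.003]
```

View pics/w31.png

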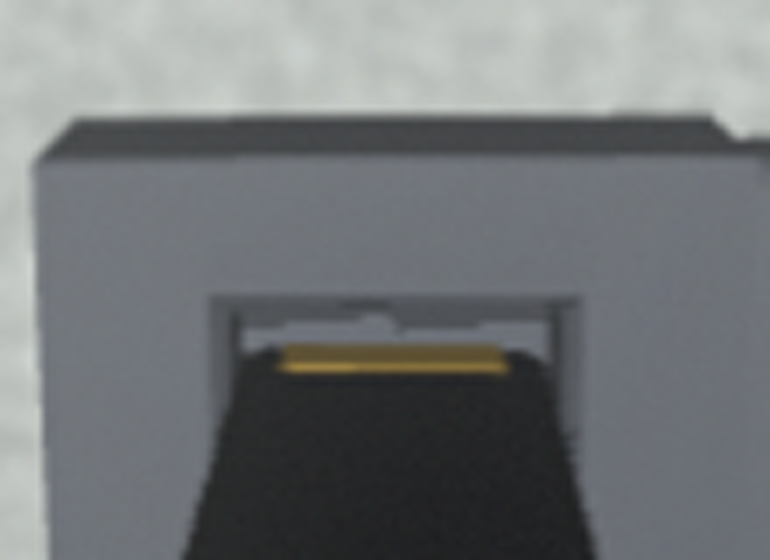

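```bash
python3 -m handwheel '{"delta_pos":[[0,-0.5,3],[0,0,3],[0,0,3],[0,0,3],[0,0,0],[0,0,0],[0,0,0],[0,0,0]],"rotation":[[0,0,0],[0,0,0],[0,0,0],[0,0,0],[0,0,0],[0,0,0],[0,0,0],[0,0,0]],"claw":[0.6,0.6,0.6,0.6,0.6,0.6,0.6,0.6]}'
python3 - <<'E'
from h import *
go([.5376,.384,.066],-.09)
E
```

```text
time: 58.6
tool_pos: [0.5359, 0.3851, 0.076]
ee_rot: [-3.142, -0.0, -0.093]
wrist_force: [-0.8, -0.8, -1.9]
width: 0.0316
cur [0.5359 0.3851 0.076 ] [-3.142 -0.    -0.093] F [-0.8 -0.8 -1.9] w 0.0316 t 58.6 j6 0.63
 shift(before rot) [ 1.8  0.9 10. ]  shift(after rot) [ 1.8  0.9 10. ]  rotvec [ 0.    -0.    -0.003]
```

```bash
python3 -m handwheel '{"delta_pos":[[0,0,3],[0,0,3],[0,0,3],[0,0,2],[0,0,0.5],[0,0,0],[0,0,0],[0,0,0]],"rotation":[[0,0,0],[0,0,0],[0,0,0],[0,0,0],[0,0,0],[0,0,0],[0,0,0],[0,0,0]],"claw":[0.6,0.6,0.6,0.6,0.6,0.6,0.6,0.6]}'
python3 - <<'E'
from h import *
go([.5376,.384,.066],-.09)
E
```

```text
time: 59.6
tool_pos: [0.5358, 0.385, 0.0669]
ee_rot: [-3.141, -0.001, -0.093]
wrist_force: [-2.7, -1.8, 7.6]
width: 0.0319
cur [0.5358 0.385  0.0669] [-3.141e+00 -1.000e-03 -9.300e-02] F [-2.7 -1.8  7.6] w 0.0319 t 59.6 j6 0.63
 shift(before rot) [1.9 0.8 0.9]  shift(after rot) [1.9 0.8 0.9]  rotvec [ 0.    -0.    -0.003]
```

```bash
python3 -m handwheel '{"delta_pos":[[0,0,0],[0,0,0],[0,0,0],[0,0,-10],[0,0,-25],[0,0,-40],[0,0,-40],[0,0,-30]],"rotation":[[0,0,0],[0,0,0],[0,0,0],[0,0,0],[0,0,0],[0,0,0],[0,0,0],[0,0,0]],"claw":[-0.3,-0.3,-0.3,-0.3,-0.3,-0.3,-0.3,-0.3]}'
python3 - <<'E'
from h import *
snap("wrist","w32",(180,80,400,320),2.5)
snap("scene","s32",(300,220,450,320),5)
go([.4277,-.18,.22],-.09)
E
```

```text
time: 60.6
tool_pos: [0.5363, 0.3854, 0.2125]
ee_rot: [-3.14, -0.003, -0.093]
wrist_force: [-0.5, -0.7, -0.2]
width: 0.0612
cur [0.5377 0.3862 0.2154] [-3.136 -0.008 -0.093] F [ 1.  -0.9  1.1] w 0.0612 t 60.7 j6 0.63
 shift(before rot) [-56.9 573.9  -8.6]  shift(after rot) [-58.6 573.7  -8.6]  rotvec [ 0.    -0.    -0.003]
```

View pics/w32.png

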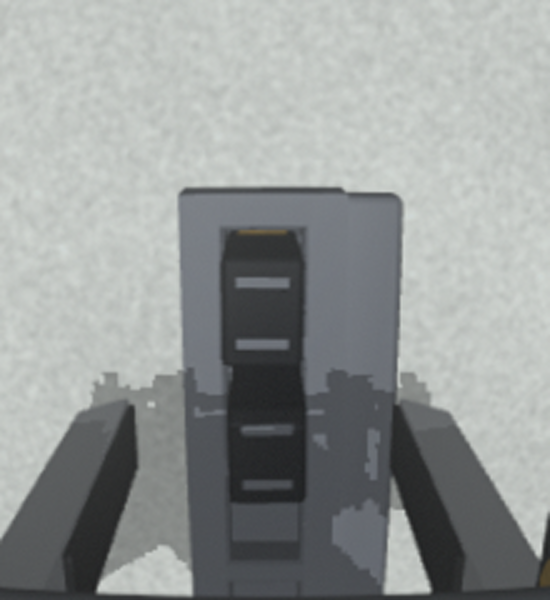

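View pics/s32.png

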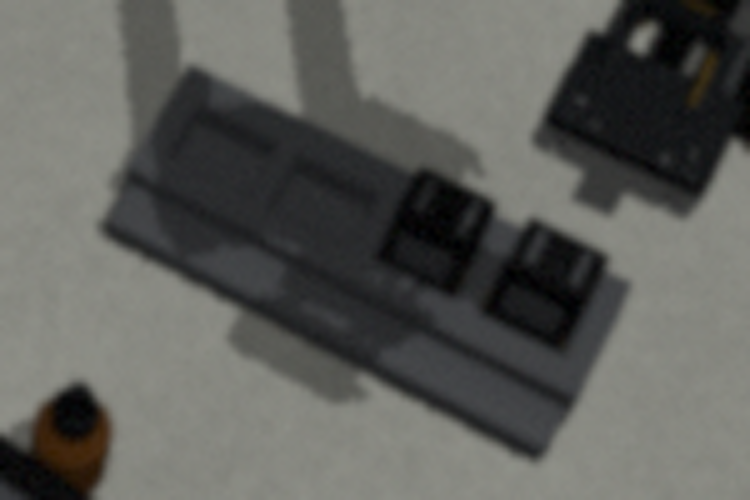

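```bash
python3 -m handwheel '{"delta_pos":[[0,45,0],[0,60,0],[0,60,0],[0,60,0],[0,60,0],[0,60,0],[0,60,0],[0,60,0]],"rotation":[[0,0,0],[0,0,0],[0,0,0],[0,0,0],[0,0,0],[0,0,0],[0,0,0],[0,0,0]],"claw":[-0.6,-0.6,-0.6,-0.6,-0.6,-0.6,-0.6,-0.6]}'
python3 - <<'E'
from h import *
go([.486,-.17,.22],.71)
E
```

```text
time: 61.7
tool_pos: [0.4916, -0.0796, 0.2079]
ee_rot: [-3.141, 0.001, -0.093]
wrist_force: [0.5, 0.2, -0.2]
width: 0.0751
cur [ 0.4916 -0.0796  0.2079] [-3.141e+00  1.000e-03 -9.300e-02] F [ 0.5  0.2 -0.2] w 0.0751 t 61.7 j6 -0.18
 shift(before rot) [  2.8  90.5 -12.1]  shift(after rot) [-63.2  64.9 -12. ]  rotvec [-0.001 -0.    -0.803]
```

```bash
python3 -m handwheel '{"delta_pos":[[1,45,-3],[1,45,-3],[0,0,0],[0,0,0],[0,0,0],[0,0,0],[0,0,0],[0,0,0]],"rotation":[[0,0,0],[0,0,0],[0,0,-0.16],[0,0,-0.16],[0,0,-0.16],[0,0,-0.16],[0,0,-0.16],[0,0,0]],"claw":[-0.6,-0.6,-0.6,-0.6,-0.6,-0.6,-0.6,-0.6]}'
python3 - <<'E'
from h import *
s=snap("wrist","w33",(180,40,400,260),2.7)
go([.4277,-.1016,.053],.71)
p=proj(s,[.4277,-.1016,.078],True); print((p[0]-180)*2.7,(p[1]-40)*2.7)
import json; json.dump({k:np.array(s[k]).tolist() for k in("eye","rotation","intrinsics")},open("w33.json","w"))
E
```

```text
time: 62.7
tool_pos: [0.4857, -0.1675, 0.2139]
ee_rot: [-3.14, 0.001, 0.705]
wrist_force: [-0.4, 0.1, 0.5]
width: 0.0751
cur [ 0.4858 -0.1675  0.2142] [-3.14e+00  1.00e-03  7.04e-01] F [ 0.6  0.3 -0.1] w 0.0751 t 62.75 j6 -1.15
 shift(before rot) [ -1.5 -87.6 161.3]  shift(after rot) [ -1.  -87.6 161.3]  rotvec [-0.    -0.    -0.006]
279.0158182727785 194.199799597531
```

View pics/w33.png

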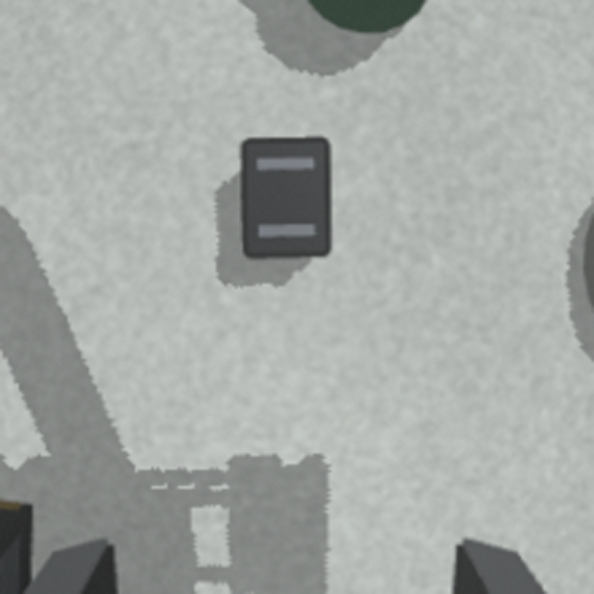

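```bash
python3 - <<'E'
from h import *
import json
s=json.load(open("w33.json")); f=lambda x,y: at(s,180+x/2.7,40+y/2.7,.078,True)
a,b=f(285.5,163),f(287,230.5); d=a-b; print((a+b)/2,np.linalg.norm(d),np.arctan2(d[1],d[0])-np.pi/2)
c=(a+b)/2; go([c[0],c[1],.053],.70)
E
```

```text
[ 0.43023678 -0.10062081  0.078     ] 0.02433185266752877 0.7281004956373387
cur [ 0.4858 -0.1675  0.2142] [-3.14e+00  1.00e-03  7.04e-01] F [ 0.6  0.3 -0.1] w 0.0751 t 62.75 j6 -1.15
 shift(before rot) [  1.1 -86.7 161.3]  shift(after rot) [  0.7 -86.7 161.3]  rotvec [0.    0.    0.004]
```

```bash
python3 -m handwheel '{"delta_pos":[[0,-40,0],[0.7,-46,10],[0,0,40],[0,0,45],[0,0,40],[0,0,15],[0,0,0],[0,0,0]],"rotation":[[0,0,-0.018],[0,0,0],[0,0,0],[0,0,0],[0,0,0],[0,0,0],[0,0,0],[0,0,0]],"claw":[-0.3,-0.3,-0.3,-0.3,-0.3,-0.3,-0.3,-0.3]}'
python3 - <<'E'
from h import *
s=snap("wrist","w34",(180,80,400,320),2.5)
go([.4302,-.1006,.053],.72)
E
```

```text
time: 63.75
tool_pos: [0.4317, -0.103, 0.0672]
ee_rot: [3.139, -0.002, 0.724]
wrist_force: [-0.7, -0.2, 1.1]
width: 0.0612
cur [ 0.4318 -0.103   0.0673] [ 3.138e+00 -2.000e-03  7.250e-01] F [-0.3 -0.4 -0.1] w 0.061 t 63.8 j6 -1.09
 shift(before rot) [ 0.4 -2.9 14.3]  shift(after rot) [ 0.4 -2.9 14.3]  rotvec [-0.    -0.     0.005]
```

View pics/w34.png

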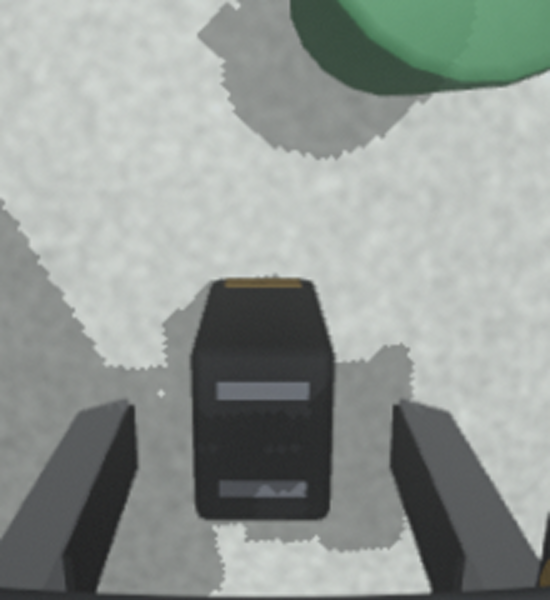

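```bash
python3 -m handwheel '{"delta_pos":[[0.3,-2,6],[0,0,6],[0,0,0],[0,0,0],[0,0,0],[0,0,0],[0,0,0],[0,0,0]],"rotation":[[0,0,0],[0,0,0],[0,0,0],[0,0,0],[0,0,0],[0,0,0],[0,0,0],[0,0,0]],"claw":[-0.3,-0.3,-0.3,-0.3,-0.3,-0.3,-0.3,-0.3]}'
python3 - <<'E'
from h import *
s=snap("wrist","w35",(180,80,400,320),2.5)
go([.4302,-.1006,.053],.72)
E
```

```text
time: 64.8
tool_pos: [0.4292, -0.1008, 0.0534]
ee_rot: [3.141, -0.0, 0.725]
wrist_force: [-0.4, 0.2, -0.2]
width: 0.061
cur [ 0.4292 -0.1008  0.0534] [ 3.141 -0.     0.725] F [1.1 0.2 0.3] w 0.0611 t 64.85 j6 -1.08
 shift(before rot) [0.8 0.5 0.4]  shift(after rot) [0.8 0.5 0.4]  rotvec [-0.    -0.     0.005]
```

View pics/w35.png

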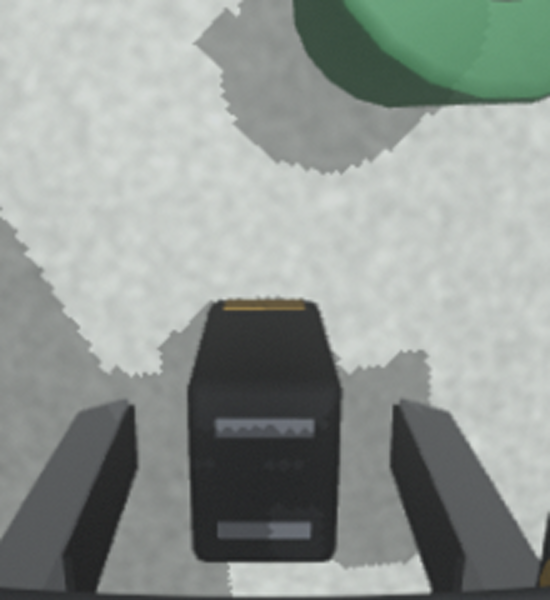

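```bash
python3 -m handwheel '{"delta_pos":[[0.3,0,0],[0,0,0],[0,0,0],[0,0,-10],[0,0,-40],[0,0,-55],[0,0,-60],[0,0,0]],"rotation":[[0,0,0],[0,0,0],[0,0,0],[0,0,0],[0,0,0],[0,0,0],[0,0,0],[0,0,0]],"claw":[0.6,0.6,0.6,0.6,0.6,0.6,0.6,0.6]}'
python3 - <<'E'
from h import *
go([.5273,.2654,.22],-.09)
E
```

```text
time: 65.85
tool_pos: [0.4321, -0.1015, 0.2248]
ee_rot: [3.131, -0.006, 0.725]
wrist_force: [-0.6, -0.1, -2.0]
width: 0.0317
cur [ 0.4321 -0.1015  0.2248] [ 3.131 -0.006  0.725] F [-0.6 -0.1 -2. ] w 0.0317 t 65.85 j6 -1.08
 shift(before rot) [ 314.5 -211.6    4.3]  shift(after rot) [  61.8 -374.1    1. ]  rotvec [-0.005 -0.009  0.815]
```

```bash
python3 -m handwheel '{"delta_pos":[[0,0,0],[0,0,0],[0,0,0],[0,0,0],[0,0,0],[9,-50,0],[9,-54,0],[9,-54,0]],"rotation":[[0,0,0.163],[0,0,0.163],[0,0,0.163],[0,0,0.163],[0,0,0.163],[0,0,0],[0,0,0],[0,0,0]],"claw":[0.6,0.6,0.6,0.6,0.6,0.6,0.6,0.6]}'
python3 -m handwheel '{"delta_pos":[[9,-54,0],[9,-54,0],[9,-54,0],[8,-53,0],[0,0,0],[0,0,0],[0,0,0],[0,0,0]],"rotation":[[0,0,0],[0,0,0],[0,0,0],[0,0,0],[0,0,0],[0,0,0],[0,0,0],[0,0,0]],"claw":[0.6,0.6,0.6,0.6,0.6,0.6,0.6,0.6]}'
python3 - <<'E'
from h import *
go([.5273,.2654,.10],-.09)
E
```

```text
time: 66.85
tool_pos: [0.4699, 0.0557, 0.2166]
ee_rot: [3.141, 0.003, -0.091]
wrist_force: [0.4, -0.5, -2.5]
width: 0.0315
time: 67.85
tool_pos: [0.5247, 0.2642, 0.2186]
ee_rot: [3.142, -0.0, -0.092]
wrist_force: [0.1, -0.6, -1.8]
width: 0.0318
cur [0.5247 0.2642 0.2186] [ 3.142 -0.    -0.092] F [ 0.1 -0.6 -1.8] w 0.0318 t 67.85 j6 0.46
 shift(before rot) [  2.4  -1.5 118.6]  shift(after rot) [  2.4  -1.5 118.6]  rotvec [ 0.     0.    -0.002]
```

```bash
python3 -m handwheel '{"delta_pos":[[2.4,-1.5,15],[0,0,35],[0,0,35],[0,0,28],[0,0,8],[0,0,0],[0,0,0],[0,0,0]],"rotation":[[0,0,0],[0,0,0],[0,0,0],[0,0,0],[0,0,0],[0,0,0],[0,0,0],[0,0,0]],"claw":[0.6,0.6,0.6,0.6,0.6,0.6,0.6,0.6]}'
python3 - <<'E'
from h import *
s=snap("wrist","w36",(180,80,400,320),2.5)
go([.5273,.2654,.066],-.09)
E
```

```text
time: 68.85
tool_pos: [0.5281, 0.267, 0.099]
ee_rot: [-3.14, -0.003, -0.09]
wrist_force: [-0.7, 0.3, -1.4]
width: 0.0321
cur [0.5279 0.2669 0.0987] [-3.141e+00 -2.000e-03 -9.000e-02] F [-0.2 -0.6 -2.9] w 0.0317 t 68.9 j6 0.46
 shift(before rot) [-0.6  1.6 32.7]  shift(after rot) [-0.6  1.6 32.7]  rotvec [-0.  0.  0.]
```

View pics/w36.png

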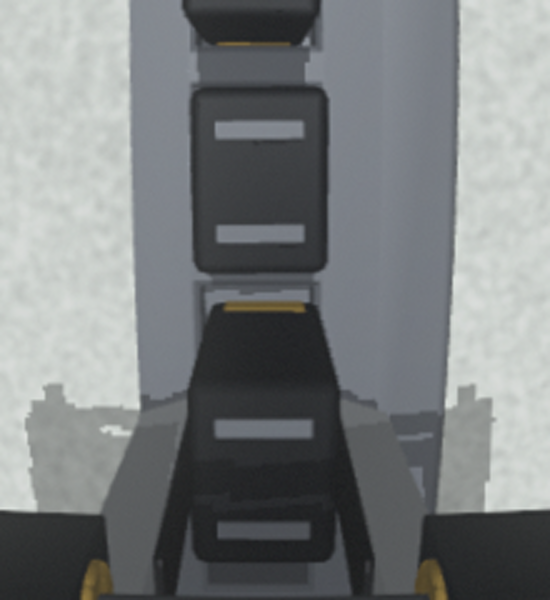

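```bash
python3 -m handwheel '{"delta_pos":[[-1.1,1.4,4],[0,0,4],[0,0,3],[0,0,0],[0,0,0],[0,0,0],[0,0,0],[0,0,0]],"rotation":[[0,0,0],[0,0,0],[0,0,0],[0,0,0],[0,0,0],[0,0,0],[0,0,0],[0,0,0]],"claw":[0.6,0.6,0.6,0.6,0.6,0.6,0.6,0.6]}'
python3 - <<'E'
from h import *
s=snap("wrist","w37",(230,150,340,230),7)
go([.5273,.2654,.066],-.09)
E
```

```text
time: 69.9
tool_pos: [0.526, 0.2654, 0.0863]
ee_rot: [3.142, -0.0, -0.09]
wrist_force: [0.4, -0.7, -1.8]
width: 0.0319
cur [0.526  0.2654 0.0863] [ 3.142  0.    -0.09 ] F [ 0.2  1.  -2.7] w 0.0319 t 69.95 j6 0.46
 shift(before rot) [ 1.3 -0.2 20.3]  shift(after rot) [ 1.3 -0.2 20.3]  rotvec [-0.  0. -0.]
```

View pics/w37.png

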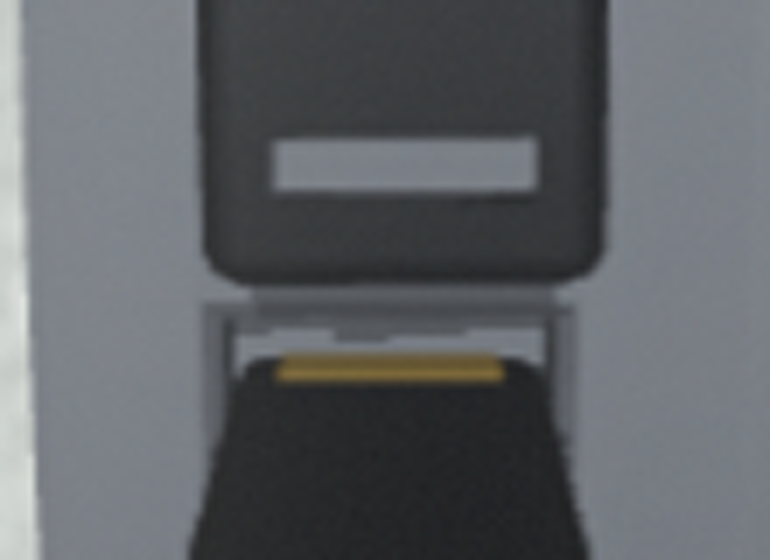

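```bash
python3 -m handwheel '{"delta_pos":[[0.3,-0.5,3],[0,0,3],[0,0,3],[0,0,3],[0,0,3],[0,0,3],[0,0,2],[0,0,0]],"rotation":[[0,0,0],[0,0,0],[0,0,0],[0,0,0],[0,0,0],[0,0,0],[0,0,0],[0,0,0]],"claw":[0.6,0.6,0.6,0.6,0.6,0.6,0.6,0.6]}'
python3 - <<'E'
from h import *
go([.5273,.2654,.066],-.09)
E
```

```text
time: 70.95
tool_pos: [0.5264, 0.2658, 0.0684]
ee_rot: [-3.141, -0.001, -0.09]
wrist_force: [-2.7, -1.4, 5.6]
width: 0.0318
cur [0.5264 0.2658 0.0684] [-3.141e+00 -1.000e-03 -9.000e-02] F [-2.7 -1.4  5.6] w 0.0318 t 70.95 j6 0.46
 shift(before rot) [0.9 0.3 2.4]  shift(after rot) [0.9 0.3 2.4]  rotvec [-0.  0.  0.]
```

```bash
python3 -m handwheel '{"delta_pos":[[0.5,0,0.7],[0,0,0.7],[0,0,0],[0,0,0],[0,0,0],[0,0,0],[0,0,0],[0,0,0]],"rotation":[[0,0,0],[0,0,0],[0,0,0],[0,0,0],[0,0,0],[0,0,0],[0,0,0],[0,0,0]],"claw":[0.6,0.6,0.6,0.6,0.6,0.6,0.6,0.6]}'
python3 - <<'E'
from h import *
go([.5273,.2654,.066],-.09)
snap("wrist","w38",(180,80,400,320),2.5)
E
```

```text
time: 71.95
tool_pos: [0.5266, 0.2658, 0.0684]
ee_rot: [-3.141, -0.0, -0.09]
wrist_force: [-5.5, -1.5, 10.9]
width: 0.0316
cur [0.5266 0.2658 0.0684] [-3.141 -0.    -0.09 ] F [-5.5 -1.5 10.9] w 0.0316 t 71.95 j6 0.46
 shift(before rot) [0.8 0.4 2.4]  shift(after rot) [0.8 0.4 2.4]  rotvec [-0.  0.  0.]
```

View pics/w38.png

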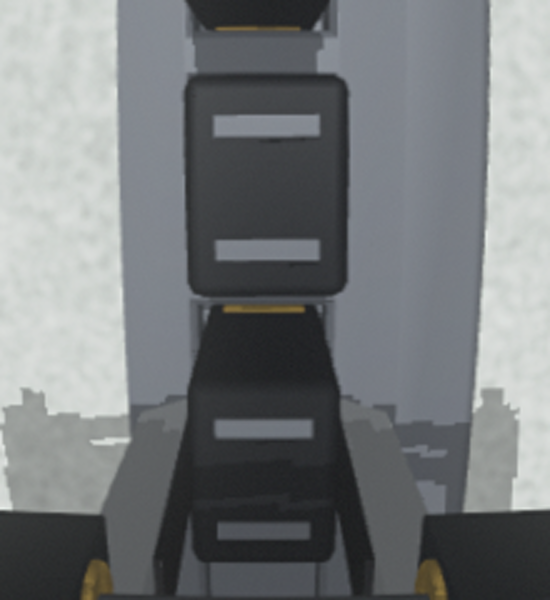

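```bash
python3 -m handwheel '{"delta_pos":[[0,0,0],[0,0,0],[0,0,0],[0,0,-10],[0,0,-25],[0,0,-40],[0,0,-40],[0,0,-30]],"rotation":[[0,0,0],[0,0,0],[0,0,0],[0,0,0],[0,0,0],[0,0,0],[0,0,0],[0,0,0]],"claw":[-0.3,-0.3,-0.3,-0.3,-0.3,-0.3,-0.3,-0.3]}'
python3 - <<'E'
from h import *
s=snap("wrist","w39",(180,80,400,320),2.5)
snap("scene","s39",(300,220,450,320),5)
go([.48,-.38,.22],.587)
for b in([.5381,.385],[.5327,.3252],[.5273,.2654]):
    p=proj(s,b+[.092],True); print((p[0]-180)*2.5,(p[1]-80)*2.5)
E
```

```text
time: 73.0
tool_pos: [0.5274, 0.266, 0.2129]
ee_rot: [-3.14, -0.003, -0.09]
wrist_force: [0.1, 0.5, -0.5]
width: 0.0613
cur [0.5289 0.2666 0.2154] [-3.137 -0.009 -0.09 ] F [ 0.1 -0.2  0.1] w 0.0611 t 73.1 j6 0.46
 shift(before rot) [  9.4 648.4  -7.3]  shift(after rot) [-398.8  511.2  -10.3]  rotvec [ 0.006 -0.003 -0.677]
259.9765328765514 -5.7221367541675505
259.83845776129954 155.6977358147094
259.77967760963537 314.00133424577206
```

View pics/w39.png

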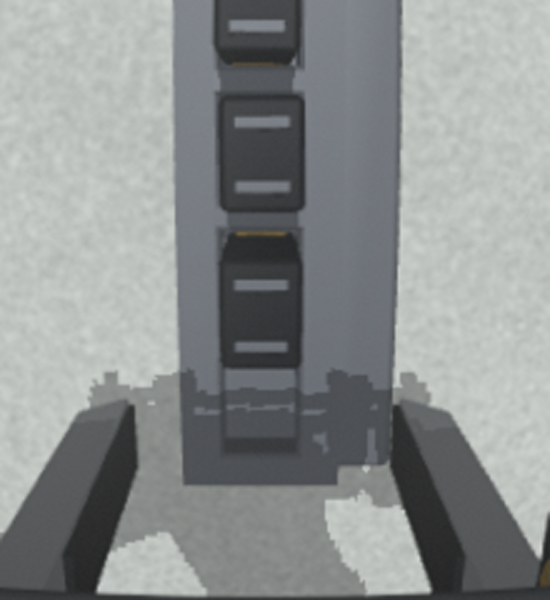

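View pics/s39.png

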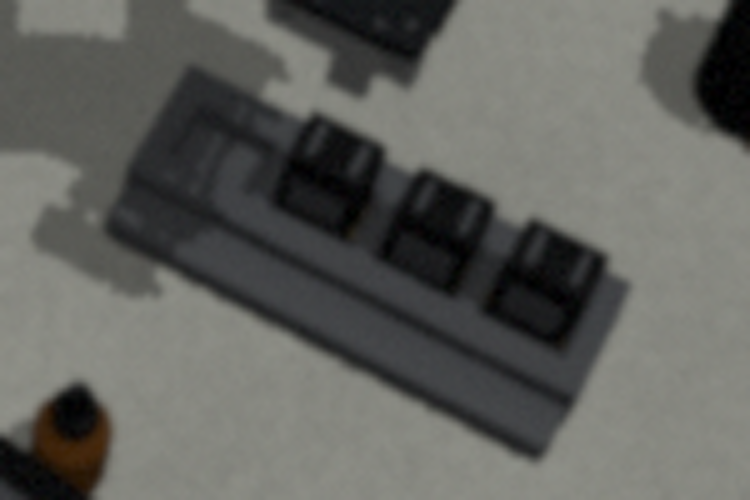

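```bash
python3 -m handwheel '{"delta_pos":[[0,50,0],[0,60,0],[0,60,0],[0,60,0],[0,60,0],[0,60,0],[0,60,0],[0,60,0]],"rotation":[[0,0,0],[0,0,0],[0,0,0],[0,0,0],[0,0,0],[0,0,0],[0,0,0],[0,0,0]],"claw":[-0.6,-0.6,-0.6,-0.6,-0.6,-0.6,-0.6,-0.6]}'
python3 - <<'E'
from h import *
go([.4755,-.386,.215],.587)
E
```

```text
time: 74.1
tool_pos: [0.4836, -0.2039, 0.2084]
ee_rot: [-3.141, 0.002, -0.09]
wrist_force: [0.8, -0.8, 0.2]
width: 0.0753
cur [ 0.4836 -0.2039  0.2084] [-3.141e+00  2.000e-03 -9.000e-02] F [ 0.8 -0.8  0.2] w 0.0753 t 74.1 j6 -0.42
 shift(before rot) [  8.3 182.1  -6.7]  shift(after rot) [-107.6  147.1   -6.5]  rotvec [-0.001 -0.001 -0.677]
```

```bash
python3 -m handwheel '{"delta_pos":[[2,60,-2],[3,61,-2],[3,61,-2],[0,0,0],[0,0,0],[0,0,0],[0,0,0],[0,0,0]],"rotation":[[0,0,0],[0,0,0],[0,0,0],[0,0,-0.17],[0,0,-0.17],[0,0,-0.17],[0,0,-0.167],[0,0,0]],"claw":[-0.6,-0.6,-0.6,-0.6,-0.6,-0.6,-0.6,-0.6]}'
python3 - <<'E'
from h import *
s=snap("wrist","w40",(180,40,400,260),2.7)
go([.4256,-.3113,.053],.587)
p=proj(s,[.4256,-.3113,.078],True); print((p[0]-180)*2.7,(p[1]-40)*2.7)
import json; json.dump({k:np.array(s[k]).tolist() for k in("eye","rotation","intrinsics")},open("w40.json","w"))
E
```

```text
time: 75.1
tool_pos: [0.4758, -0.384, 0.2143]
ee_rot: [-3.139, 0.001, 0.585]
wrist_force: [-0.1, 0.6, -0.3]
width: 0.0753
cur [ 0.4759 -0.384   0.2146] [-3.14   0.     0.584] F [-0.   0.2  0.2] w 0.0755 t 75.15 j6 -1.36
 shift(before rot) [ -1.8 -88.  161.7]  shift(after rot) [ -1.5 -88.  161.7]  rotvec [-0.    -0.    -0.003]
277.9573890982765 193.1818496266729
```

View pics/w40.png

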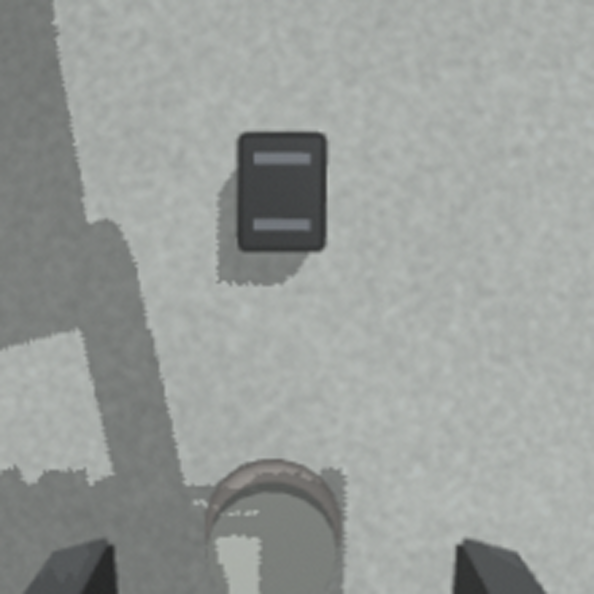

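```bash
python3 - <<'E'
from h import *
import json
s=json.load(open("w40.json")); f=lambda x,y: at(s,180+x/2.7,40+y/2.7,.078,True)
a,b=f(282,158),f(281.8,225); d=a-b; print((a+b)/2,np.linalg.norm(d),np.arctan2(d[1],d[0])-np.pi/2)
c=(a+b)/2; go([c[0],c[1],.053],.587)
E
```

```text
[ 0.42641887 -0.31000409  0.078     ] 0.024188162889270177 0.5828791826363062
cur [ 0.4759 -0.384   0.2146] [-3.14   0.     0.584] F [-0.   0.2  0.2] w 0.0755 t 75.15 j6 -1.36
 shift(before rot) [ -0.4 -88.7 161.7]  shift(after rot) [-1.000e-01 -8.870e+01  1.617e+02]  rotvec [-0.    -0.    -0.003]
```

```bash
python3 -m handwheel '{"delta_pos":[[0,-40,0],[-0.3,-49,10],[0,0,40],[0,0,45],[0,0,40],[0,0,20],[0,0,0],[0,0,0]],"rotation":[[0,0,0],[0,0,0],[0,0,0],[0,0,0],[0,0,0],[0,0,0],[0,0,0],[0,0,0]],"claw":[-0.3,-0.3,-0.3,-0.3,-0.3,-0.3,-0.3,-0.3]}'
python3 -m handwheel '{"delta_pos":[[0,0,6],[0,0,0],[0,0,0],[0,0,0],[0,0,0],[0,0,0],[0,0,0],[0,0,0]],"rotation":[[0,0,0],[0,0,0],[0,0,0],[0,0,0],[0,0,0],[0,0,0],[0,0,0],[0,0,0]],"claw":[-0.3,-0.3,-0.3,-0.3,-0.3,-0.3,-0.3,-0.3]}'
python3 - <<'E'
from h import *
s=snap("wrist","w41",(180,80,400,320),2.5)
go([.4264,-.310,.053],.585)
E
```

```text
time: 76.15
tool_pos: [0.4272, -0.3109, 0.0619]
ee_rot: [3.14, -0.0, 0.586]
wrist_force: [0.1, -0.6, -0.3]
width: 0.061
time: 77.15
tool_pos: [0.4267, -0.3104, 0.0549]
ee_rot: [3.142, 0.0, 0.587]
wrist_force: [0.5, -0.2, -1.1]
width: 0.0611
cur [ 0.4267 -0.3104  0.0549] [3.142 0.    0.587] F [-0.2 -0.5 -0.2] w 0.0612 t 77.2 j6 -1.32
 shift(before rot) [ 0.  -0.5  1.9]  shift(after rot) [ 0.  -0.5  1.9]  rotvec [ 0.    -0.     0.002]
```

View pics/w41.png

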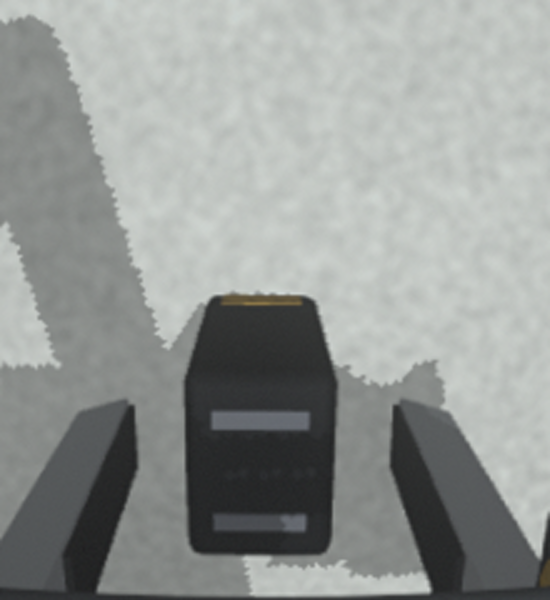

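```bash
python3 -m handwheel '{"delta_pos":[[-0.9,-0.5,1.8],[0,0,0],[0,0,0],[0,0,0],[0,0,-12],[0,0,-45],[0,0,-55],[0,0,-55]],"rotation":[[0,0,0],[0,0,0],[0,0,0],[0,0,0],[0,0,0],[0,0,0],[0,0,0],[0,0,0]],"claw":[-0.3,0.6,0.6,0.6,0.6,0.6,0.6,0.6]}'
python3 - <<'E'
from h import *
go([.5219,.206,.22],-.09)
E
```

```text
time: 78.2
tool_pos: [0.4253, -0.3101, 0.222]
ee_rot: [-3.141, 0.0, 0.587]
wrist_force: [0.8, 0.3, -2.7]
width: 0.0317
cur [ 0.4253 -0.3101  0.222 ] [-3.141  0.     0.587] F [ 0.8  0.3 -2.7] w 0.0317 t 78.2 j6 -1.32
 shift(before rot) [ 366.3 -376.2    2. ]  shift(after rot) [  49.8 -522.7    2.1]  rotvec [0.    0.    0.677]
```

```bash
python3 -m handwheel '{"delta_pos":[[0,0,0],[0,0,0],[0,0,0],[0,0,0],[5,-48,0],[5,-54,0],[5,-54,0],[5,-54,0]],"rotation":[[0,0,0.169],[0,0,0.169],[0,0,0.169],[0,0,0.169],[0,0,0],[0,0,0],[0,0,0],[0,0,0]],"claw":[0.6,0.6,0.6,0.6,0.6,0.6,0.6,0.6]}'
python3 -m handwheel '{"delta_pos":[[5,-54,0],[5,-54,0],[5,-54,0],[5,-54,0],[5,-54,0],[5,-43,0],[0,0,0],[0,0,0]],"rotation":[[0,0,0],[0,0,0],[0,0,0],[0,0,0],[0,0,0],[0,0,0],[0,0,0],[0,0,0]],"claw":[0.6,0.6,0.6,0.6,0.6,0.6,0.6,0.6]}'
python3 - <<'E'
from h import *
go([.5209,.206,.10],-.09)
E
```

```text
time: 79.2
tool_pos: [0.4641, -0.1014, 0.2206]
ee_rot: [3.142, -0.001, -0.089]
wrist_force: [0.4, 0.6, -2.5]
width: 0.0319
time: 80.2
tool_pos: [0.5217, 0.2056, 0.2201]
ee_rot: [3.141, 0.0, -0.089]
wrist_force: [-0.6, -0.1, -1.4]
width: 0.0314
cur [0.5217 0.2056 0.2201] [ 3.141  0.    -0.089] F [-0.6 -0.1 -1.4] w 0.0314 t 80.2 j6 0.36
 shift(before rot) [ -0.7  -0.4 120.1]  shift(after rot) [ -0.7  -0.4 120.1]  rotvec [ 0.    -0.     0.001]
```

```bash
python3 -m handwheel '{"delta_pos":[[-0.7,0,15],[0,0,35],[0,0,35],[0,0,28],[0,0,7],[0,0,0],[0,0,0],[0,0,0]],"rotation":[[0,0,0],[0,0,0],[0,0,0],[0,0,0],[0,0,0],[0,0,0],[0,0,0],[0,0,0]],"claw":[0.6,0.6,0.6,0.6,0.6,0.6,0.6,0.6]}'
python3 -m handwheel '{"delta_pos":[[0,0,4],[0,0,4],[0,0,4],[0,0,0],[0,0,0],[0,0,0],[0,0,0],[0,0,0]],"rotation":[[0,0,0],[0,0,0],[0,0,0],[0,0,0],[0,0,0],[0,0,0],[0,0,0],[0,0,0]],"claw":[0.6,0.6,0.6,0.6,0.6,0.6,0.6,0.6]}'
python3 - <<'E'
from h import *
s=snap("wrist","w42",(230,150,340,230),7)
go([.5209,.206,.066],-.09)
E
```

```text
time: 81.2
tool_pos: [0.5221, 0.2063, 0.1017]
ee_rot: [-3.141, -0.003, -0.089]
wrist_force: [-0.5, -0.9, -1.7]
width: 0.0314
time: 82.2
tool_pos: [0.5213, 0.2061, 0.0882]
ee_rot: [3.142, -0.0, -0.089]
wrist_force: [0.3, 0.4, -3.2]
width: 0.0319
cur [0.5212 0.2061 0.0882] [ 3.142 -0.    -0.089] F [-0.4 -0.2 -1.4] w 0.0316 t 82.25 j6 0.36
 shift(before rot) [-0.3  0.1 22.2]  shift(after rot) [-0.3  0.1 22.2]  rotvec [-0.    -0.     0.001]
```

View pics/w42.png

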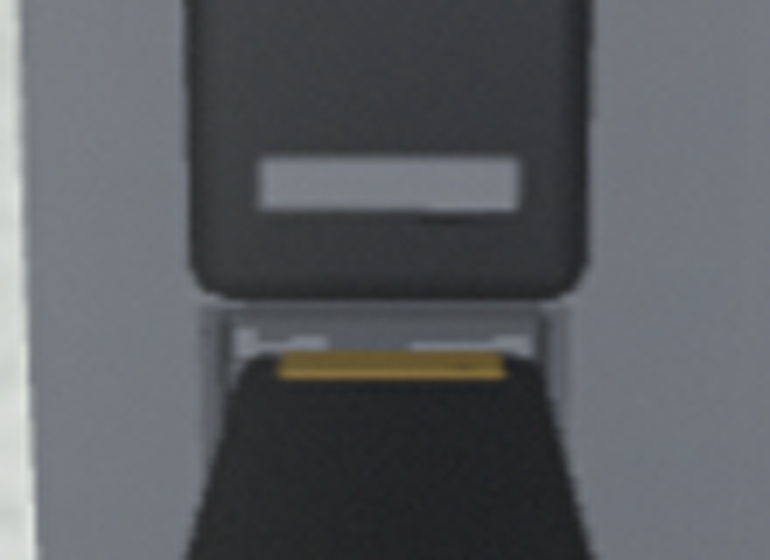

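```bash
python3 -m handwheel '{"delta_pos":[[-0.6,0,3],[0,0,3],[0,0,3],[0,0,3],[0,0,3],[0,0,3],[0,0,3],[0,0,0]],"rotation":[[0,0,0],[0,0,0],[0,0,0],[0,0,0],[0,0,0],[0,0,0],[0,0,0],[0,0,0]],"claw":[0.6,0.6,0.6,0.6,0.6,0.6,0.6,0.6]}'
python3 - <<'E'
from h import *
go([.5209,.206,.066],-.09)
E
```

```text
time: 83.25
tool_pos: [0.5207, 0.2061, 0.0683]
ee_rot: [-3.142, -0.0, -0.089]
wrist_force: [-1.9, -1.3, 4.6]
width: 0.032
cur [0.5207 0.2061 0.0683] [-3.142 -0.    -0.089] F [-1.9 -1.3  4.6] w 0.032 t 83.25 j6 0.36
 shift(before rot) [0.2 0.1 2.3]  shift(after rot) [0.2 0.1 2.3]  rotvec [-0.     0.     0.001]
```

Seated like the others; release and rise clear, then check everything.

```bash
python3 -m handwheel '{"delta_pos":[[0,0,0.8],[0,0,0],[0,0,0],[0,0,0],[0,0,-10],[0,0,-35],[0,0,-55],[0,0,-55]],"rotation":[[0,0,0],[0,0,0],[0,0,0],[0,0,0],[0,0,0],[0,0,0],[0,0,0],[0,0,0]],"claw":[0.6,-0.3,-0.3,-0.3,-0.3,-0.3,-0.3,-0.3]}'
python3 -m handwheel '{"delta_pos":[[-30,40,-10],[-40,40,-10],[-40,40,0],[-40,30,0],[-30,0,0],[0,0,0],[0,0,0],[0,0,0]],"rotation":[[0,0,0],[0,0,0],[0,0,0],[0,0,0],[0,0,0],[0,0,0],[0,0,0],[0,0,0]],"claw":[-1,-1,-1,-1,-1,-1,-1,-1]}'
python3 - <<'E'
from h import *
s=snap("wrist","w43")
snap("scene","s43",(180,150,450,330),2.9)
snap("top","t43",(140,90,420,280),2.8)
E
```

```text
time: 84.25
tool_pos: [0.5204, 0.2061, 0.2233]
ee_rot: [-3.142, -0.0, -0.089]
wrist_force: [0.3, 0.2, -0.2]
width: 0.0614
time: 85.25
tool_pos: [0.3287, 0.0728, 0.2412]
ee_rot: [3.141, 0.001, -0.089]
wrist_force: [-0.4, 0.1, -0.9]
width: 0.0942
```

View pics/w43.png

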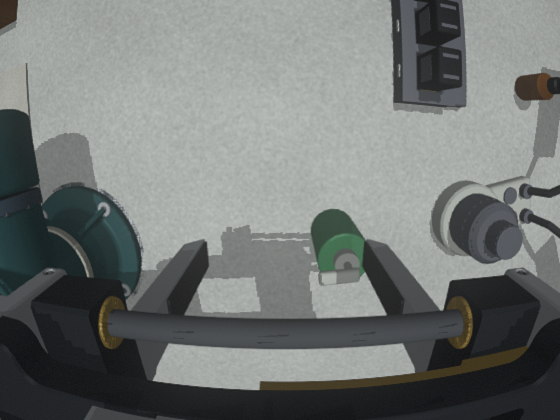

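View pics/s43.png

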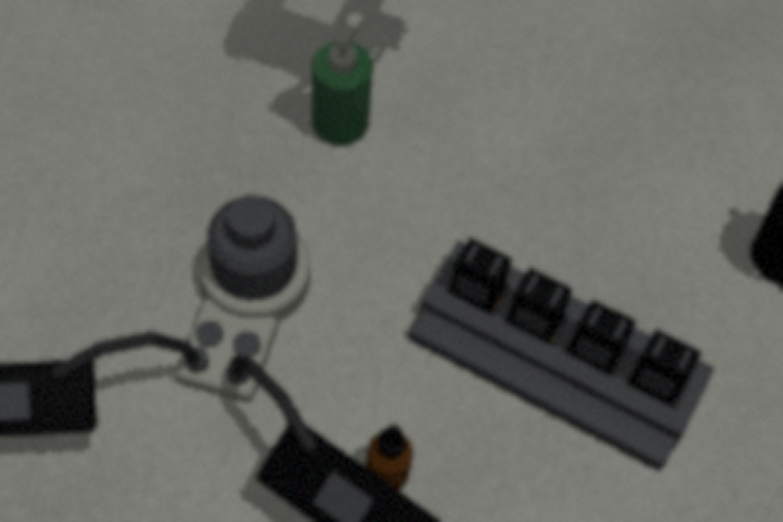

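View pics/t43.png

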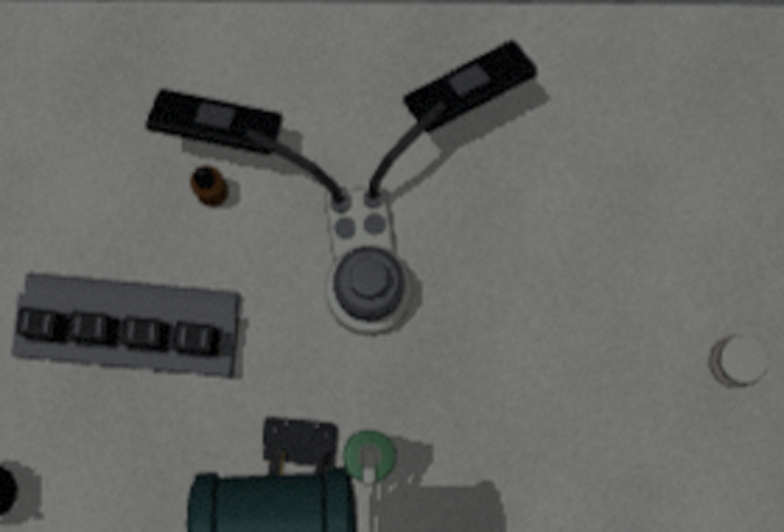

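```bash
python3 - <<'E'
from h import *
s=snap("wrist","w44",(420,170,540,280),6)
# predicted skirt lower edge (r=41) at z=.036 vs .040, visible sides
import cv2
im=cv2.imread("pics/w44.png")
for z,col in((.036,(0,255,0)),(.042,(0,0,255))):
    for a in np.linspace(0,2*np.pi,120):
        u=proj(s,[.586+.041*np.cos(a),.006+.041*np.sin(a),z],True); cv2.circle(im,(int((u[0]-420)*6),int((u[1]-170)*6)),1,col,-1)
for a in np.linspace(0,2*np.pi,120):
    u=proj(s,[.586+.0215*np.cos(a),.006+.0215*np.sin(a),.125],True); cv2.circle(im,(int((u[0]-420)*6),int((u[1]-170)*6)),1,(0,255,255),-1)
cv2.imwrite("pics/w44o.png",im)
E
```

```text
(no output)
```

View pics/w44o.png

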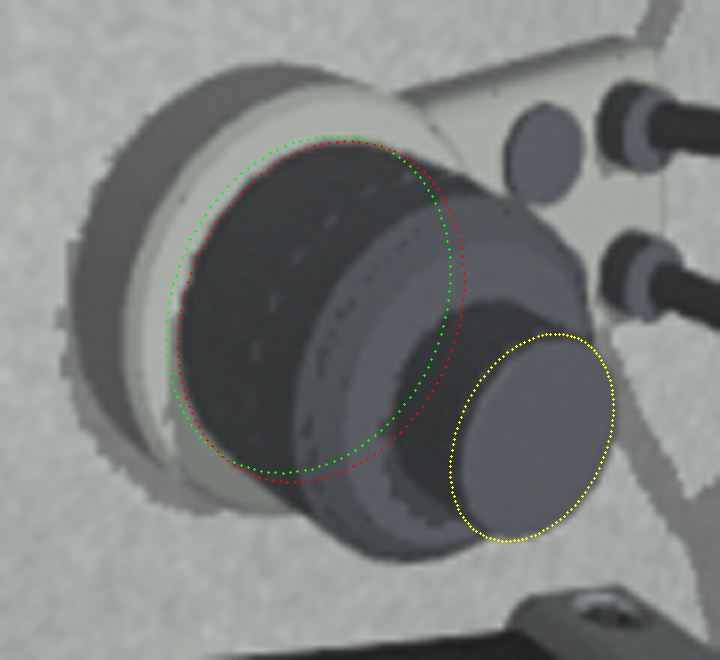

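```bash
python3 - <<'E'
from h import *
s=snap("wrist","w45",(420,170,540,280),6)
import cv2
im=cv2.imread("pics/w45.png")
def circ(r,z,col,c=(.586,.006)):
    for a in np.linspace(0,2*np.pi,160):
        u=proj(s,[c[0]+r*np.cos(a),c[1]+r*np.sin(a),z],True); cv2.circle(im,(int((u[0]-420)*6),int((u[1]-170)*6)),1,col,-1)
circ(.053,.036,(255,0,0)); circ(.053,0,(255,0,255)); circ(.041,.036,(0,255,0)); circ(.0325,.098,(0,0,255)); circ(.021,.125,(0,255,255))
cv2.imwrite("pics/w45o.png",im)
E
```

```text
(no output)
```

View pics/w45o.png

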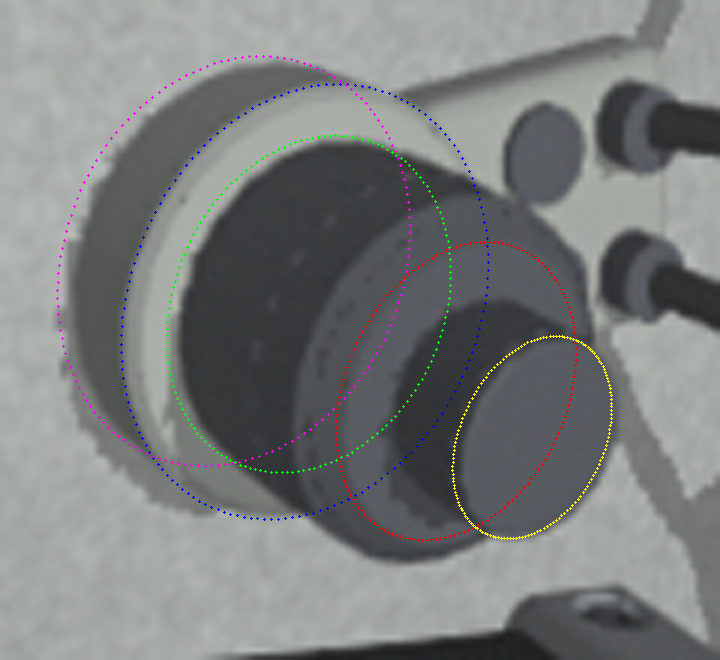

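```bash
python3 - <<'E'
from bench import robot
print(robot.get_obs()["time"]); print(robot.close_job())
E
```

```text
85.5
the job is handed in; nothing more can be done
None
```

The job is done and was handed in at 85.5 s of robot time; the hand-in reports no verdict.

- **Packs:** The flat pack went from the lamp into bay1 and the charged pack from bay0 into the lamp. The three used packs went into bays 0, 2 and 3. In the last pictures all four charger packs stand upright in their bays at the same height.
- **Cap:** It was knocked a few centimetres aside during the run, so I located it again before gripping it. When set down, its lugs fell into the gaps without any backward turn. I turned it back about 11 degrees anyway, then screwed it down clockwise about 150 degrees (11.3 mm of sink). More turning with about 11 N of pressing gave no further sink.
- **Other objects:** The bottles and the jar look unmoved. The brush cup was mostly outside the last pictures, but nothing was done near it.

Two checks on the cap did not fully agree. The knob height matches the home position to about 1 mm in the last overlay, and 2 mm lower in an earlier measurement. The skirt edge in that overlay looked a pixel or two (perhaps up to 5 mm) high, which I put down to the rounded skirt and sideways play. The wrist torque also stayed near zero at the end stop, so "fully home" rests on the stopped sink and the knob height.

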